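Check-weigh the spice jars on the arrested beam scale

ROBOT

A 7-joint arm with a two-finger parallel gripper is mounted at the origin on a cart in front of the work surface, level with it; the furniture and walls round the work are solid. World frame = base frame: x ahead of the robot, y to its left, z up, the work surface at z = 0. Lengths are in m, angles in degrees, forces in N, time in s.
With the tool pointing down it reaches from about 0.4 to 0.875 m from the base axis. Payload 4.4 kg.
Tool frame: the origin (TCP) lies midway between the tips of the shut fingers; the grasp point (between the pads) lies 19 mm behind it; z points along the fingers, y is the line along which they close (so a half turn about z gives the same grasp; the last joint's range is limited). The gripper opens to 85 mm and grips with 20 to 120 N. Pads are 22 mm wide; open, the fingers measure 114 mm over their backs; the gripper's body (76 mm by 85 mm) begins 54 mm behind the grasp point. The pads swing forward as they close: fully open they stand 13 mm farther back than shut.
Start: joints at [-69.488, 36.005, 2.206, 86.941, -1.547, 57.084, -1.146], TCP at [0.267, 0.593, 0.231] pointing down, gripper open.
Joint ranges: [-175.42, 175.42], [-21.48, 121.26], [-71.46, 75.88], [10.55, 141.38], [-63.04, 243.04], [13.31, 113.54], [-168.57, 168.57]. Speed limits (degrees/s): [147.25, 147.25, 180, 180, 180, 180, 180].

INTERFACE

Orientations are given as a 3x3 rotation matrix whose columns are the frame's x, y, z axes.
In Python, from rig import status, eyes, order gives the robot as it stands.
- The arm moves only by the tool step_arm, never from a script. Its argument "increments" is a list of rows, each a list of 3 entries, a list of its own where there are three numbers: the opening, from 0 (shut) to 1 (fully open), then the shift along the tool's x, y, z in mm, then the turn about the tool's z in rad. A call has 1 to 5 rows; each row is the pose to reach, as a shift and turn from the pose commanded when the call began, along the tool's axes at that moment; what a row does not reach only later rows make up. A row lasts 1/8 s, in which the tool goes at most 62.5 mm and 10.7 degrees, less where a joint would pass 70% of its speed; a pose out of reach is approached as far as the arm can. A call with a gripper value outside its range is refused whole. The fingers move at their own pace and stop on an object; "newtons" is the grip in N (left out, the last holds). Time passes only in rows, so rows that repeat a pose let the fingers close. It gives the time, the measured TCP pose, the force, the opening and the grip force at its end, in the units of the state.
- status.get_obs(): the state, without advancing time (a new reading comes with each control period).
- eyes.get_image(name): name is "scene" or "top"; returns a dict with "frame" (480x640x3 uint8, red, green, blue), "camera_matrix" (3x3 intrinsics, pixels), "distortion" ([k1, k2, p1, p2, k3] as OpenCV has them; the pictures are not rectified), "cam_to_world" (4x4, takes a point from camera to world coordinates). Camera axes: x right, y down, z forward; pixel columns grow to the right and rows downward; lengths in m; the calibration is good to about 2 mm. A picture is of the moment at which its call begins. There is no depth.
- order.finish_job(): hands the job in; it is judged then, once.
The state is a dict: "time": time; "joints": joint angles; "dq": joint speeds; "joint_torque": joint torques, N m; "position": TCP position; "ee_rot": TCP orientation; "wrist_force": force on the tool from outside, world axes, zero at the start; "moment": the same for the moment, N m; "width": finger opening in m; "gripper_force": force on a finger pad.
Only numpy, scipy, OpenCV 4.12 (cv2) and the standard library are available. Lean on these libraries where they do the work, as an engineer would, in place of code of your own. Each camera call takes 0.05 s, during which the arm holds its last target. There are 200 camera calls.

TASK

Check-weigh all the spice jars standing beside the scale: draw the transit pin out of the arrest lever and hang it in the notch in the side of the deck, stand the jars on the goods plate and the one steel check weight made for that number of jars on the round pan, then swing the arrest lever fully over to free the beam and let it come to rest level. Swing the lever fully back to arrest the beam again before anything is taken off, then stand the jars upright in the wooden tray and leave the check weight on its pan. Do not touch jars or weights while the beam is free, and leave the other things on the worktop where they are.

Things in the scene. Friction and masses are not known exactly. Their poses are not given: they have to be found in the camera images.
- scale: Fixed check scale, dark base 150 x 330 x 36 mm, turned up to 0.12 rad. Origin: centre of its underside. y runs along the beam: goods plate at y +130 mm, round weight pan at y -130; -x is the front, where a steel deck (102 x 156 mm, top 36 mm up) carries the lever. Between the plates: bearing (92 mm high) and a white index plate with pointer (70 mm along y, at x +24, top 155 mm up).
- arrest_lever (a joint): Lever on the deck, upright axis. 0 = beam arrested (lever towards the goods side), 1.22 = beam fully free (towards the weight side), both end stops; from above it turns anticlockwise from 0 to 1.22. Stays where it is left (friction 0.12 N m, about 2 N at the knob; no load on the plates turns it). With the transit pin in, it moves less than 0.15 rad.
- lever_pivot (a point): The lever's axis, at the height of point lever_knob (fixed in the scale).
- lever_knob (a point): Grip point of the lever's upright black knob, 70 mm from lever_pivot, 68 mm above the worktop. The knob is round, 16 to 18 mm thick, from 46 to 87 mm above the worktop; the flat arm under it is 8 mm thick, 24 mm wide, top 46 mm up. It follows an arc of radius 70 mm.
- beam (a joint): Tilt of the beam, rad: 0 level, + goods side down. Free, it tilts up to about 0.14 either way (plates 18 mm up or down); the plates stay horizontal. It is level only when both plates carry the same mass; where a load stands on its plate does not matter. Arrested, it is held level from below. It settles within about 2 s.
- plate_top (a point): Centre of the goods plate's top face, 118 mm above the worktop; plate 176 mm (along the scale's x) x 116 mm, 4 mm thick, flat, no rim, level. Room for three jars in a row along the scale's x, 53 mm apart. Axes as the scale's.
- goods_plate: The goods plate with its stem; origin on its hinge in the beam's end, 40 mm below point plate_top.
- weight_pan: The weight pan with its stem; origin on its hinge in the beam's end, 40 mm below point pan_top.
- pan_top (a point): Centre of the round weight pan's top face, 118 mm above the worktop, diameter 116 mm, flat.
- transit_pin: Upright steel pin. Origin: centre of the underside of its collar (19 mm wide, 3 mm thick); above it a round knurled grip 14 mm thick, 31 mm long; below it a shank 8 mm thick, 25 mm long. At the start the shank goes down through 11.5 mm holes in the lever's arm (38 mm from lever_pivot) and the deck, the collar lying on the arm 46 mm above the worktop. Lifts straight out.
- notch_seat (a point): Where the parked pin's origin lies: in the deck's top face, 36 mm above the worktop, in a notch 13 mm wide cut into the deck's side and open towards the scale's -y (mouth 15 mm from here towards -y, closed end 6.5 mm towards +y). The deck is 8 mm thick with nothing beneath it. The pin hangs there by its collar. Axes as the scale's.
- weight_small: Steel check weight with a small knob, mass 100 g, for one jar (the smallest): body 26 mm across and 20 mm high, 36 mm high with the knob. Origin: centre of its underside. Stands on the worktop right of the scale's front, in any order with the other two.
- weight_medium: Steel check weight with a small knob, mass 200 g, for two jars (the middle one): body 33 mm across and 26 mm high, 42 mm high with the knob. Origin: centre of its underside. Stands on the worktop right of the scale's front, in any order with the other two.
- weight_large: Steel check weight with a small knob, mass 300 g, for three jars (the largest): body 39 mm across and 32 mm high, 48 mm high with the knob. Origin: centre of its underside. Stands on the worktop right of the scale's front, in any order with the other two.
- spice_1: Glass spice jar with a red lid, 45 mm across, 106 mm high (glass 42 mm across up to 85 mm, lid 45 mm across above; best held by the lid), 100 g. Origin: centre of its underside. Stands left of the goods plate (a like jar far off in the right-hand corner of the kitchen is not part of the job). One to three of the three jars are there; an absent one reads None.
- spice_2: Glass spice jar with a red lid, 45 mm across, 106 mm high (glass 42 mm across up to 85 mm, lid 45 mm across above; best held by the lid), 100 g. Origin: centre of its underside. Stands left of the goods plate (a like jar far off in the right-hand corner of the kitchen is not part of the job). One to three of the three jars are there; an absent one reads None.
- spice_3: Glass spice jar with a red lid, 45 mm across, 106 mm high (glass 42 mm across up to 85 mm, lid 45 mm across above; best held by the lid), 100 g. Origin: centre of its underside. Stands left of the goods plate (a like jar far off in the right-hand corner of the kitchen is not part of the job). One to three of the three jars are there; an absent one reads None.
- jar_tray: Low wooden tray in front on the left, fixed; 78 mm (its x) x 186 mm (its y) x 24 mm outside, walls 5 mm, floor 5 mm. Origin: centre of its underside. Room for three jars in a row along its y, 57 mm apart. Turned by up to 0.1 rad.
- kitchen_timer: Bystander: round kitchen timer, 65 mm across, 60 mm high, right of the scale.
- coffee_pod_1: Bystander: coffee pod, 51 mm across, 42 mm high, left behind the jars.
- coffee_pod_3: Bystander: coffee pod, 51 mm across, 42 mm high, left behind the jars.
- tuna_tin: Bystander: flat tin, 86 mm across, 40 mm high, right behind the scale.
There are look-alikes about, which are no part of the job. What is shaped like the spice_1 but green or yellow is not meant.

How it is judged (in metres and radians):
On the way, in this order (a step that is already met when the one before it is completed fails the run):
1. with the beam still arrested, the pin hangs in the notch, all jars stand on the goods plate and a check weight on the pan (x of spice_1 in the frame of plate_top between -0.09 and 0.09 m and y of spice_1 in the frame of plate_top between -0.06 and 0.06 m and z of spice_1 in the frame of plate_top between -0.004 and 0.006 m and angle between each of spice_1, spice_2, spice_3's own z axis and vertical below 0.12 rad and x of spice_2 in the frame of plate_top between -0.09 and 0.09 m and y of spice_2 in the frame of plate_top between -0.06 and 0.06 m and z of spice_2 in the frame of plate_top between -0.004 and 0.006 m and x of spice_3 in the frame of plate_top between -0.09 and 0.09 m and y of spice_3 in the frame of plate_top between -0.06 and 0.06 m and z of spice_3 in the frame of plate_top between -0.004 and 0.006 m and ((horizontal distance between weight_small and pan_top below 0.055 m and angle between weight_small's own z axis and vertical below 0.12 rad and z of weight_small in the frame of pan_top between -0.004 and 0.006 m) or (horizontal distance between weight_medium and pan_top below 0.055 m and angle between weight_medium's own z axis and vertical below 0.12 rad and z of weight_medium in the frame of pan_top between -0.004 and 0.006 m) or (horizontal distance between weight_large and pan_top below 0.055 m and angle between weight_large's own z axis and vertical below 0.12 rad and z of weight_large in the frame of pan_top between -0.004 and 0.006 m)) and value of joint arrest_lever below 0.25 rad and horizontal distance between transit_pin and notch_seat below 0.009 m and angle between transit_pin's own z axis and vertical below 0.25 rad and z of transit_pin in the frame of notch_seat between -0.004 and 0.005 m and contact force between the fingers and spice_1 below 0.3 N and contact force between the fingers and spice_2 below 0.3 N and contact force between the fingers and spice_3 below 0.3 N and contact force between the fingers and weight_small below 0.3 N and contact force between the fingers and weight_medium below 0.3 N and contact force between the fingers and weight_large below 0.3 N), for 0.2 s.
2. the lever is swung over and the freed beam rests level with the jars on the plate, untouched (x of spice_1 in the frame of plate_top between -0.09 and 0.09 m and y of spice_1 in the frame of plate_top between -0.06 and 0.06 m and z of spice_1 in the frame of plate_top between -0.004 and 0.006 m and angle between each of spice_1, spice_2, spice_3's own z axis and vertical below 0.12 rad and x of spice_2 in the frame of plate_top between -0.09 and 0.09 m and y of spice_2 in the frame of plate_top between -0.06 and 0.06 m and z of spice_2 in the frame of plate_top between -0.004 and 0.006 m and x of spice_3 in the frame of plate_top between -0.09 and 0.09 m and y of spice_3 in the frame of plate_top between -0.06 and 0.06 m and z of spice_3 in the frame of plate_top between -0.004 and 0.006 m and ((horizontal distance between weight_small and pan_top below 0.055 m and angle between weight_small's own z axis and vertical below 0.12 rad and z of weight_small in the frame of pan_top between -0.004 and 0.006 m) or (horizontal distance between weight_medium and pan_top below 0.055 m and angle between weight_medium's own z axis and vertical below 0.12 rad and z of weight_medium in the frame of pan_top between -0.004 and 0.006 m) or (horizontal distance between weight_large and pan_top below 0.055 m and angle between weight_large's own z axis and vertical below 0.12 rad and z of weight_large in the frame of pan_top between -0.004 and 0.006 m)) and value of joint arrest_lever above 1.05 rad and velocity of joint beam between -0.03 and 0.03 rad/s and contact force between the fingers and goods_plate below 0.3 N and contact force between the fingers and weight_pan below 0.3 N and value of joint beam between -0.03 and 0.03 rad and contact force between the fingers and spice_1 below 0.3 N and contact force between the fingers and spice_2 below 0.3 N and contact force between the fingers and spice_3 below 0.3 N and contact force between the fingers and weight_small below 0.3 N and contact force between the fingers and weight_medium below 0.3 N and contact force between the fingers and weight_large below 0.3 N), for 0.8 s.
3. the beam is arrested again with the jars still on the plate (x of spice_1 in the frame of plate_top between -0.09 and 0.09 m and y of spice_1 in the frame of plate_top between -0.06 and 0.06 m and z of spice_1 in the frame of plate_top between -0.004 and 0.006 m and angle between each of spice_1, spice_2, spice_3's own z axis and vertical below 0.12 rad and x of spice_2 in the frame of plate_top between -0.09 and 0.09 m and y of spice_2 in the frame of plate_top between -0.06 and 0.06 m and z of spice_2 in the frame of plate_top between -0.004 and 0.006 m and x of spice_3 in the frame of plate_top between -0.09 and 0.09 m and y of spice_3 in the frame of plate_top between -0.06 and 0.06 m and z of spice_3 in the frame of plate_top between -0.004 and 0.006 m and ((horizontal distance between weight_small and pan_top below 0.055 m and angle between weight_small's own z axis and vertical below 0.12 rad and z of weight_small in the frame of pan_top between -0.004 and 0.006 m) or (horizontal distance between weight_medium and pan_top below 0.055 m and angle between weight_medium's own z axis and vertical below 0.12 rad and z of weight_medium in the frame of pan_top between -0.004 and 0.006 m) or (horizontal distance between weight_large and pan_top below 0.055 m and angle between weight_large's own z axis and vertical below 0.12 rad and z of weight_large in the frame of pan_top between -0.004 and 0.006 m)) and value of joint arrest_lever below 0.12 rad), for 0.2 s.
At the end, for the whole second after the job is handed in: All jars upright (0.12 rad) and at rest on the tray floor; check weight on the pan; lever within 0.12 rad of the arrested stop, beam level (0.03); pin hanging upright by its collar in the notch (9 mm). On the way the freed beam (lever past 1.05) rested level within 0.03 rad for 0.8 s (x of spice_1 in the frame of jar_tray between -0.036 and 0.036 m and y of spice_1 in the frame of jar_tray between -0.09 and 0.09 m and z of spice_1 in the frame of jar_tray between 0 and 0.012 m and angle between each of spice_1, spice_2, spice_3's own z axis and vertical below 0.12 rad and linear speed of each of spice_1, spice_2, spice_3 below 0.03 m/s and x of spice_2 in the frame of jar_tray between -0.036 and 0.036 m and y of spice_2 in the frame of jar_tray between -0.09 and 0.09 m and z of spice_2 in the frame of jar_tray between 0 and 0.012 m and x of spice_3 in the frame of jar_tray between -0.036 and 0.036 m and y of spice_3 in the frame of jar_tray between -0.09 and 0.09 m and z of spice_3 in the frame of jar_tray between 0 and 0.012 m and ((horizontal distance between weight_small and pan_top below 0.055 m and angle between weight_small's own z axis and vertical below 0.12 rad and z of weight_small in the frame of pan_top between -0.004 and 0.006 m) or (horizontal distance between weight_medium and pan_top below 0.055 m and angle between weight_medium's own z axis and vertical below 0.12 rad and z of weight_medium in the frame of pan_top between -0.004 and 0.006 m) or (horizontal distance between weight_large and pan_top below 0.055 m and angle between weight_large's own z axis and vertical below 0.12 rad and z of weight_large in the frame of pan_top between -0.004 and 0.006 m)) and value of joint arrest_lever below 0.12 rad and value of joint beam between -0.03 and 0.03 rad and horizontal distance between transit_pin and notch_seat below 0.009 m and angle between transit_pin's own z axis and vertical below 0.25 rad and z of transit_pin in the frame of notch_seat between -0.004 and 0.005 m and contact force between the fingers and spice_1 below 0.3 N and contact force between the fingers and spice_2 below 0.3 N and contact force between the fingers and spice_3 below 0.3 N and contact force between the fingers and weight_small below 0.3 N and contact force between the fingers and weight_medium below 0.3 N and contact force between the fingers and weight_large below 0.3 N); the robot touches nothing.
It fails at once if a jar or weight is handled while the beam is free (value of joint arrest_lever above 0.35 rad and (contact force between the fingers and spice_1 above 1 N or contact force between the fingers and spice_2 above 1 N or contact force between the fingers and spice_3 above 1 N or contact force between the fingers and weight_small above 1 N or contact force between the fingers and weight_medium above 1 N or contact force between the fingers and weight_large above 1 N)).
It fails at once if a bystander is shoved aside by more than 4 cm (distance of any of kitchen_timer, coffee_pod_1, coffee_pod_3, tuna_tin from where it was at the start of the episode above 0.04 m).
Of spice_1, spice_2, spice_3 only 1 to 3 are there at a start; the rules pass over those that are not, and their reading is None.
At some moment in a run one of weight_small, weight_medium, weight_large may be knocked a few centimetres aside while the robot is not near it.
It also fails if it takes over 210 s, if anything falls off the work surface, if the arm or the gripper's body presses on something with over 40 N, if the wrist force passes 120 N, or if a joint passes its speed limit or range.

## Working session

There is one attempt and no reset: what is moved stays moved. The work goes in short steps, Python scripts to look and compute and a tool call to move; the robot and the scene stay as the last step left them, time stands still between calls to the robot, and variables do not carry over. Pictures are saved under pics/ and viewed, at most 14 in all, crops included, and the job is handed in when it is done.

Besides the shell and the picture viewer there is one more tool, called in YAML: its name, and indented under it one key for each argument. step_arm: Moves the arm, as the interface text tells. Its arguments: {"type":"object","properties":{"increments":{"type":"array"},"newtons":{"type":"number"}},"required":["increments"]}

```bash
mkdir -p pics; cat > h.py <<'E'
import numpy as np, cv2
from rig import status, eyes, order
def grab(n,f=None):
    d=eyes.get_image(n); 
    if f: cv2.imwrite('pics/'+f,d['frame'][:,:,::-1])
    return d
def back(d,px,z):
    p=cv2.undistortPoints(np.array(px,float).reshape(-1,1,2),d['camera_matrix'],np.array(d['distortion']))[:,0]
    T=np.array(d['cam_to_world']); r=np.c_[p,np.ones(len(p))]@T[:3,:3].T
    z=np.broadcast_to(z,len(p)); return T[:3,3]+r*((z-T[2,3])/r[:,2])[:,None]
def proj(d,P):
    T=np.linalg.inv(np.array(d['cam_to_world']))
    return cv2.projectPoints(np.array(P,float).reshape(-1,3),cv2.Rodrigues(T[:3,:3])[0],T[:3,3],d['camera_matrix'],np.array(d['distortion']))[0][:,0]
E
python3 - <<'E'
from h import *
np.set_printoptions(precision=4,suppress=True)
for n in('scene','top'):
    d=grab(n,n+'0.png'); print(d['camera_matrix'],d['distortion'],d['cam_to_world'])
print(status.get_obs())
E
```

```text
[[498.1259   0.     319.4447]
 [  0.     498.1259 236.8207]
 [  0.       0.       1.    ]] [-0.0438  0.      0.      0.      0.    ] [[ 0.9261  0.3221 -0.1966  0.7773]
 [ 0.3771 -0.8088  0.4513 -0.5093]
 [-0.0137 -0.4921 -0.8705  1.0493]
 [ 0.      0.      0.      1.    ]]
[[532.0493   0.     314.6256]
 [  0.     532.0493 231.7915]
 [  0.       0.       1.    ]] [0.043 0.    0.    0.    0.   ] [[ 0.0142 -0.9934  0.1142  0.3884]
 [-0.9999 -0.0149 -0.0056 -0.003 ]
 [ 0.0072 -0.1141 -0.9934  1.6048]
 [ 0.      0.      0.      1.    ]]
{'time': 0.1, 'joints': array([-69.4873,  36.0537,   2.2023,  86.9909,  -1.548 ,  57.0818,
        -1.1474]), 'dq': array([ 0.0723, -0.0431, -0.0452, -0.1602, -0.0686, -0.078 ,  0.0694]), 'joint_torque': array([  0.003 , -56.4521,   1.2305, -19.397 ,   0.0113,   0.0054,
         0.    ]), 'position': array([0.267 , 0.592 , 0.2305]), 'ee_rot': array([[-0.9115,  0.4113, -0.0007],
       [ 0.4113,  0.9115, -0.0015],
       [ 0.    , -0.0017, -1.    ]]), 'wrist_force': array([-0.2817, -1.0107,  0.7171]), 'moment': array([-0.0017,  0.0016,  0.0291]), 'gripper_force': 0.0, 'width': 0.08514968501395792}
```

View pics/scene0.png

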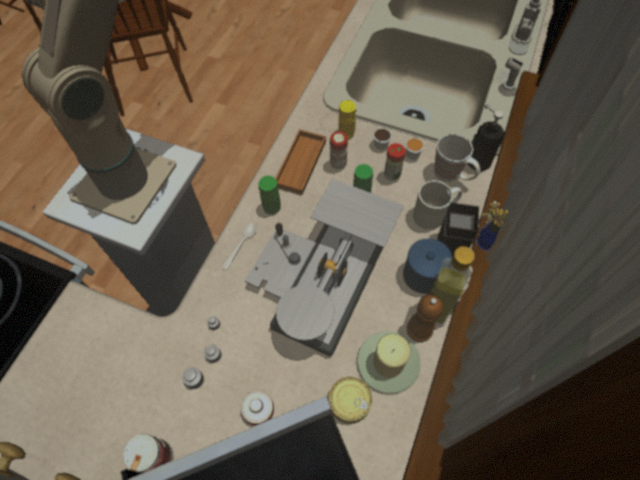

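View pics/top0.png

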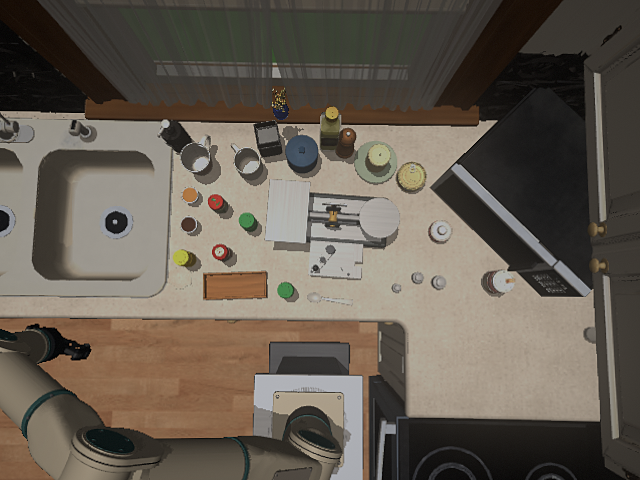

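Scene: two red-lidded jars, at top (216,203) and (220,252). The green jars at (248,221) and (286,290) and the yellow one at (182,258) are look-alikes. With two jars the medium weight is needed; the weights are at top (397,288), (418,278) and (439,283). I'll enlarge the crops to confirm.

```bash
python3 - <<'E'
from h import *
a=cv2.imread('pics/top0.png'); b=cv2.imread('pics/scene0.png')
cv2.imwrite('pics/c1.png',cv2.resize(a[170:310,255:455],None,fx=4,fy=4,interpolation=cv2.INTER_CUBIC))
cv2.imwrite('pics/c2.png',cv2.resize(b[170:360,220:420],None,fx=4,fy=3.15,interpolation=cv2.INTER_CUBIC)[:600])
cv2.imwrite('pics/c3.png',cv2.resize(a[170:310,160:310],None,fx=4,fy=4,interpolation=cv2.INTER_CUBIC))
d=grab('top')
print(back(d,[(216,203),(220,252),(248,221),(286,290),(182,258)],.106))
print(back(d,[(397,288),(418,278),(439,283)],.04))
print(back(d,[(204,274),(267,272),(267,297),(204,299)],.024))
E
```

```text
[[0.63895663 0.27028906 0.106     ]
 [0.49945595 0.25415967 0.106     ]
 [0.58871291 0.17804141 0.106     ]
 [0.39562765 0.06630054 0.106     ]
 [0.4810924  0.35974412 0.106     ]]
[[ 0.40652808 -0.25500935  0.04      ]
 [ 0.43661897 -0.31659532  0.04      ]
 [ 0.42302837 -0.37775139  0.04      ]]
[[0.43979123 0.31298023 0.024     ]
 [0.44819376 0.12741819 0.024     ]
 [0.37479925 0.12557021 0.024     ]
 [0.36665069 0.31007729 0.024     ]]
```

View pics/c1.png

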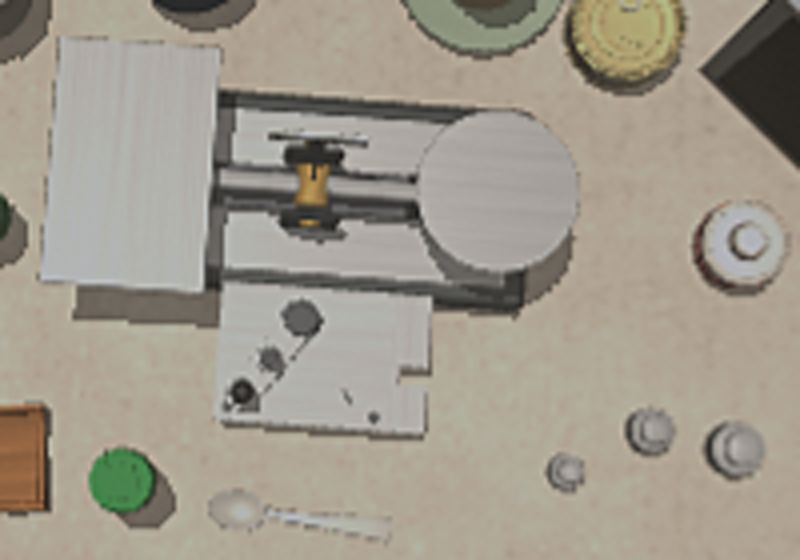

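View pics/c2.png

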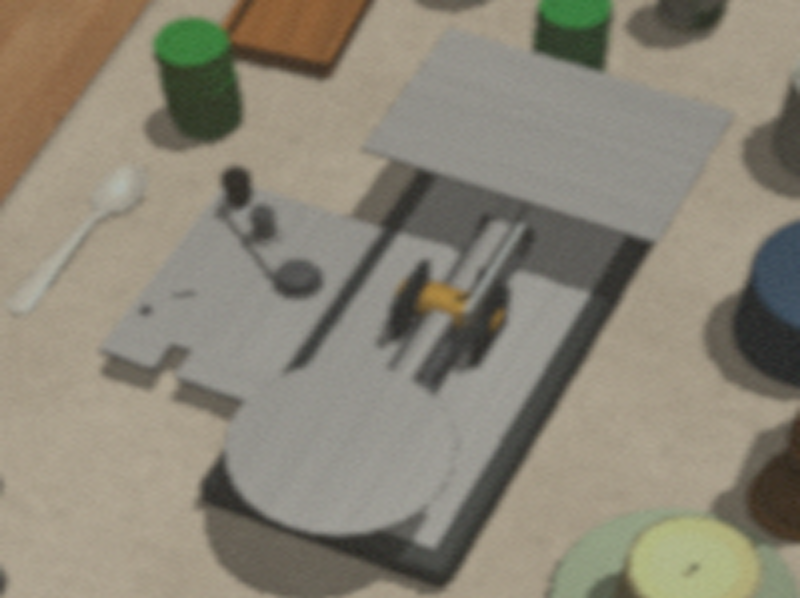

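View pics/c3.png

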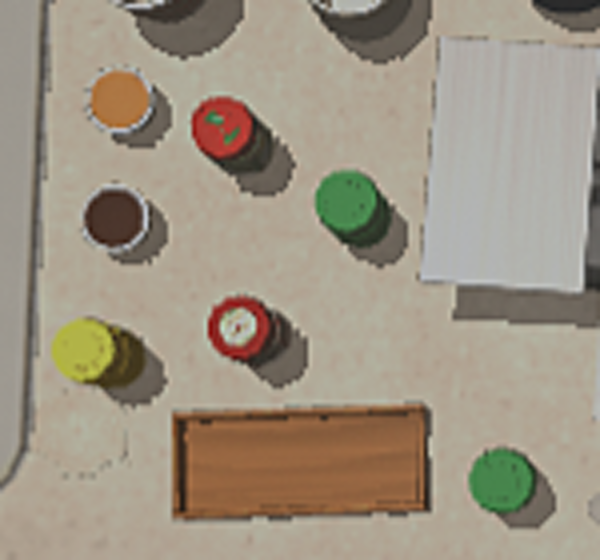

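Crops show: both red-lidded jars, knob, pin and lever pivot at c1 (243,391), (271,359) and (301,318), and the notch at about (410,376) in the deck's right side. The weights get larger from left to right, so the middle one, at top (418,278), is the medium. Next I'll fit the scale pose from both cameras.

```bash
cat > fit.py <<'E'
from h import *
from scipy.optimize import least_squares
np.set_printoptions(precision=4,suppress=True)
dt=grab('top'); ds=grab('scene')
t=lambda p:[(p[0]+.5)/4-.5+255,(p[1]+.5)/4-.5+170]
s=lambda p:[(p[0]+.5)/4-.5+220,(p[1]+.5)/3.15-.5+170]
# (scale coords, top px, scene px); plate x extents +-.088, y .072...188
pts=[((.088,.188,.118),(61,37),(733,117)) ,((.088,.072,.118),(220,47),(655,240)),((-.088,.072,.118),(206,292),(365,150)),((-.088,.188,.118),(41,281),(455,30)),((0,-.13,.118),(498,190),(343,438))]
# +x is back: scene camera sees from right/back side
def W(q,P): c,s_=np.cos(q[2]),np.sin(q[2]); P=np.array(P); return np.c_[q[0]+c*P[:,0]-s_*P[:,1],q[1]+s_*P[:,0]+c*P[:,1],P[:,2]]
P=[a[0] for a in pts]; T=np.array([t(a[1]) for a in pts]); S=np.array([s(a[2]) for a in pts])
print(back(dt,T,.118)); print(back(ds,S,.118))
f=lambda q:np.r_[(proj(dt,W(q,P))-T).ravel(),(proj(ds,W(q,P))-S).ravel()]
r=least_squares(f,[.6,0,0]); print('scale',r.x); print(r.fun.reshape(2,-1,2))
q=r.x
def loc(X): c,s_=np.cos(q[2]),np.sin(q[2]); d=X[:,:2]-q[:2]; return np.c_[d@[c,s_],d@[-s_,c]]
for n,tp,sp,z in [('knob',(243,391),(237,170),.087),('pin',(271,355),(262,208),.080),('pivot',(301,316),(298,275),.055),('notch end',(400,376),(173,347),.036),('mouth a',(431,371),(178,373),.036),('mouth b',(427,382),(155,367),.036),('deckFR',(424,432),(102,348),.036),('deckFL',(218,420),(220,190),.036)]:
    A=back(dt,[t(tp)],z);B=back(ds,[s(sp)],z);print(n,A[0,:2],B[0,:2],loc(A)[0],loc(B)[0])
E
python3 fit.py
```

```text
[[ 0.7088  0.1179  0.118 ]
 [ 0.7034  0.0049  0.118 ]
 [ 0.5284  0.012   0.118 ]
 [ 0.5344  0.1278  0.118 ]
 [ 0.6038 -0.1928  0.118 ]]
[[ 0.7102  0.1131  0.118 ]
 [ 0.7013  0.0034  0.118 ]
 [ 0.5308  0.0123  0.118 ]
 [ 0.5393  0.1264  0.118 ]
 [ 0.6028 -0.1888  0.118 ]]
scale [ 0.6114 -0.0638 -0.0626]
[[[-0.1187 -0.7752]
  [ 0.8259 -0.1192]
  [-0.5407  0.0944]
  [-0.5205 -0.3386]
  [ 0.26    0.1626]]

 [[ 1.0651 -1.7166]
  [ 0.9488  0.7156]
  [-0.914  -0.8261]
  [-1.1138 -1.4612]
  [-0.7107  2.1622]]]
knob [ 0.4609 -0.0151] [ 0.4619 -0.0125] [-0.1533  0.0392] [-0.1524  0.0418]
pin [ 0.4873 -0.0349] [ 0.4858 -0.0325] [-0.1257  0.0211] [-0.1274  0.0234]
pivot [ 0.5178 -0.057 ] [ 0.5195 -0.0628] [-0.0939  0.001 ] [-0.0919 -0.0048]
notch end [ 0.4761 -0.1311] [ 0.4726 -0.1328] [-0.1309 -0.0756] [-0.1343 -0.0776]
mouth a [ 0.4801 -0.1539] [ 0.4837 -0.15  ] [-0.1254 -0.0982] [-0.1221 -0.094 ]
mouth b [ 0.472 -0.151] [ 0.4699 -0.1506] [-0.1337 -0.0958] [-0.1358 -0.0954]
deckFR [ 0.4352 -0.1489] [ 0.436  -0.1484] [-0.1705 -0.096 ] [-0.1698 -0.0954]
deckFL [0.4418 0.0025] [ 0.4431 -0.0058] [-0.1735  0.0556] [-0.1716  0.0473]
```

```bash
cat > go.py <<'E'
import sys; from h import *
# go.py x y z [yaw of tool y, deg mod 180]
o=status.get_obs(); R=np.array(o['ee_rot']); a=[float(v) for v in sys.argv[1:]]
d=(R.T@(np.array(a[:3])-o['position']))*1000
y=np.degrees(np.arctan2(R[1,1],R[0,1])); w=(a[3]-y+90)%180-90 if len(a)>3 else 0
print('t',round(o['time'],2),'pos',np.round(o['position'],4),'yaw',round(y,1),'width',round(o['width'],4),'F',np.round(o['wrist_force'],1),'j7',round(o['joints'][6],1))
print('shift mm',np.round(d,1),'turn',round(-np.radians(w),3))
E
python3 go.py .4866 -.0342 .16 53.6
```

```text
t 0.25 pos [0.2671 0.5923 0.2309] yaw 65.7 width 0.0853 F [-0.2 -0.8 -0.3] j7 -1.1
shift mm [-457.7 -480.8   71.3] turn 0.212
```

step_arm:
  increments:
    - [0.6, [-458, -481, 0], 0.21]
    - [0.6, [-458, -481, 0], 0.21]
    - [0.6, [-458, -481, 0], 0.21]
    - [0.6, [-458, -481, 0], 0.21]
    - [0.6, [-458, -481, 0], 0.21]
  newtons: 30

```text
time: 0.88
position: [0.3712, 0.2957, 0.2315]
ee_rot: [[-0.806, 0.592, 0.001], [0.592, 0.806, 0.0], [-0.0, 0.001, -1.0]]
wrist_force: [0.8, 1.3, -0.6]
width: 0.0515
gripper_force: 0.0
```

```bash
python3 go.py .4866 -.0342 .16 53.6
```

```text
t 0.88 pos [0.3712 0.2957 0.2315] yaw 53.7 width 0.0515 F [ 0.8  1.3 -0.6] j7 15.3
shift mm [-288.3 -197.6   71.4] turn 0.002
```

step_arm:
  increments:
    - [0.6, [-288, -198, 0], 0]
    - [0.6, [-288, -198, 0], 0]
    - [0.6, [-288, -198, 0], 0]
    - [0.6, [-288, -198, 0], 0]
    - [0.6, [-288, -198, 0], 0]

```text
time: 1.5
position: [0.4739, 0.0006, 0.2315]
ee_rot: [[-0.806, 0.592, 0.001], [0.592, 0.806, 0.0], [-0.0, 0.001, -1.0]]
wrist_force: [-0.0, 1.3, 0.5]
width: 0.0514
gripper_force: 0.0
```

```bash
python3 go.py .4866 -.0342 .13 53.6
```

```text
t 1.5 pos [0.4739 0.0006 0.2315] yaw 53.7 width 0.0514 F [-0.   1.3  0.5] j7 55.6
shift mm [-30.8 -20.6 101.5] turn 0.002
```

step_arm:
  increments:
    - [0.5, [-31, -21, 50], 0]
    - [0.5, [-31, -21, 102], 0]
    - [0.5, [-31, -21, 102], 0]
    - [0.5, [-31, -21, 102], 0]

```text
time: 2.0
position: [0.4867, -0.0323, 0.1305]
ee_rot: [[-0.806, 0.591, 0.002], [0.591, 0.806, 0.0], [-0.001, 0.001, -1.0]]
wrist_force: [0.8, 0.5, 0.6]
width: 0.0429
gripper_force: 0.0
```

```bash
python3 go.py .4866 -.0342 .056 53.6; python3 - <<'E'
from h import *
a=grab('top');b=grab('scene')
f=lambda d,x,y:cv2.resize(d['frame'][y:y+75,x:x+100,::-1],None,fx=4,fy=4,interpolation=cv2.INTER_CUBIC)
cv2.imwrite('pics/g1.png',np.hstack([f(a,290,215),f(b,225,210)]))
E
```

```text
t 2.0 pos [ 0.4867 -0.0323  0.1305] yaw 53.7 width 0.0429 F [0.8 0.5 0.6] j7 62.2
shift mm [-1.  -1.6 74.5] turn 0.002
```

View pics/g1.png

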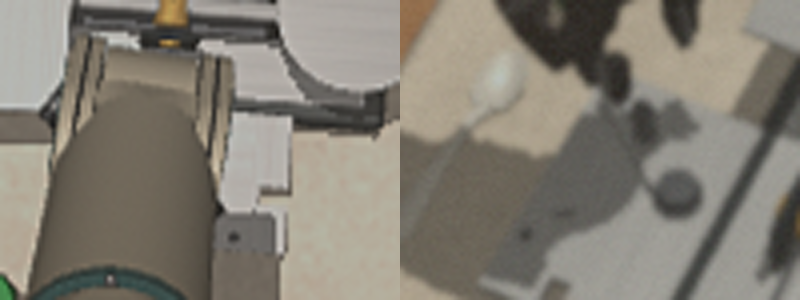

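The arm hides the top view. In the scene view the fingers (around (550,20) and (685,25)) straddle the pin at (650,120). Descending.

step_arm:
  increments:
    - [0.5, [-1, -1, 40], 0]
    - [0.5, [-1, -1, 74], 0]
    - [0.5, [-1, -1, 74], 0]
    - [0.5, [-1, -1, 74], 0]

```text
time: 2.6
position: [0.4873, -0.034, 0.057]
ee_rot: [[-0.806, 0.592, 0.003], [0.592, 0.806, -0.0], [-0.002, 0.002, -1.0]]
wrist_force: [0.7, -0.8, 0.1]
width: 0.0425
gripper_force: 0.0
```

step_arm:
  increments:
    - [0.0, [0, 0, 0], 0]
    - [0.0, [0, 0, 0], 0]
    - [0.0, [0, 0, 0], 0]
    - [0.0, [0, 0, 0], 0]
    - [0.0, [0, 0, 0], 0]
  newtons: 30

```text
time: 3.22
position: [0.487, -0.0342, 0.0566]
ee_rot: [[-0.806, 0.592, 0.002], [0.592, 0.806, 0.0], [-0.002, 0.002, -1.0]]
wrist_force: [-0.7, 1.5, 7.7]
width: 0.0128
gripper_force: 30.0
```

```bash
python3 go.py .4866 -.0342 .12 53.6
```

```text
t 3.23 pos [ 0.487  -0.0342  0.0566] yaw 53.7 width 0.0128 F [-0.7  1.5  7.7] j7 63.7
shift mm [  0.2  -0.2 -63.4] turn 0.001
```

step_arm:
  increments:
    - [0.0, [0, 0, -10], 0]
    - [0.0, [0, 0, -30], 0]
    - [0.0, [0, 0, -64], 0]
    - [0.0, [0, 0, -64], 0]
    - [0.0, [0, 0, -64], 0]

```text
time: 3.85
position: [0.4858, -0.0341, 0.1194]
ee_rot: [[-0.806, 0.592, -0.0], [0.592, 0.806, 0.0], [0.0, 0.0, -1.0]]
wrist_force: [-0.0, 0.0, -0.7]
width: 0.0126
gripper_force: 29.4
```

```bash
python3 - <<'E'
from h import *
np.set_printoptions(precision=4,suppress=True)
a=grab('top');b=grab('scene')
f=lambda d,x,y:cv2.resize(d['frame'][y:y+100,x:x+100,::-1],None,fx=4,fy=4,interpolation=cv2.INTER_CUBIC)
cv2.imwrite('pics/g2.png',np.hstack([f(a,290,200),f(b,225,190)]))
q=[.6114,-.0638,-.0626];c,s=np.cos(q[2]),np.sin(q[2])
P=lambda x,y:(q[0]+c*x-s*y,q[1]+s*x+c*y)
print('seat',P(-.13,-.083),'mouth',P(-.13,-.098))
print(status.get_obs()['position'],status.get_obs()['width'])
E
```

```text
seat (np.float64(0.4764622290795267), np.float64(-0.13850473866505295)) mouth (np.float64(0.47552384224531186), np.float64(-0.15347535756172426))
[ 0.4853 -0.0341  0.1187] 0.012434716983632813
```

View pics/g2.png

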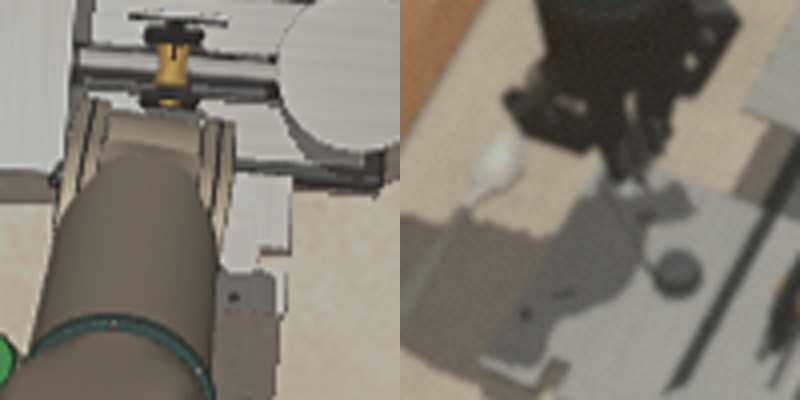

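Pin lifted: width 12.6 mm, shown hanging at (630,180) in the right crop with the lever and knob still in place. Next, refine the notch position from raw pixels.

```bash
python3 - <<'E'
from h import *
a=cv2.imread('pics/top0.png',0);b=cv2.imread('pics/scene0.png',0)
print('top rows 256-274, cols 350-364');print(a[256:274,350:365])
print('scene rows 270-296, cols 243-272');print(b[270:294,244:268])
ds=grab('scene');dt=grab('top')
q=[.6114,-.0638,-.0626];c,s=np.cos(q[2]),np.sin(q[2])
for x,y in[(-.1235,-.098),(-.1235,-.0765),(-.1365,-.0765),(-.1365,-.098)]:
    X=[[q[0]+c*x-s*y,q[1]+s*x+c*y,.036]];print(proj(dt,X),proj(ds,X))
E
```

```text
top rows 256-274, cols 350-364
[[177 177 177 174 175 176 173 171 174 174 175 178 120 164 172]
 [175 175 175 172 175 175 172 170 175 175 175 178 114 165 173]
 [175 175 176 172 176 175 172 170 175 173 174 178 115 165 171]
 [173 173 174 172 177 177 173 173 176 175 175 179 116 165 168]
 [171 172 172 172 179 181 177 178 179 178 178 182 107 166 166]
 [173 172 172 173 166 144 140 139 166 156 154 183 102 166 171]
 [175 174 174 177 160 108 101 103 118 113 110 126  94 167 172]
 [173 173 173 178 161  99  90  93  93  94  94  92  87 167 173]
 [173 174 175 178 144 153 157 159 159 159 161 161 155 171 172]
 [173 175 175 177 134 169 172 173 176 176 176 176 173 171 171]
 [173 173 173 176 165 173 171 174 175 174 175 172 170 170 170]
 [171 171 172 177 176 174 170 175 176 175 174 172 172 171 170]
 [173 174 171 176 175 173 170 176 174 176 175 144 170 172 171]
 [173 174 173 176 175 174 170 175 174 177 177 133 170 173 170]
 [175 175 173 176 175 173 170 175 174 176 177 133 169 172 170]
 [177 176 173 176 175 173 169 175 175 176 177 135 168 170 169]
 [177 175 172 175 175 174 170 175 174 175 178 123 167 172 172
[... 2063 characters left out ...]
  99 102  96  97 112 140 153
  154 143 133 135 139 143]
 [157 152 143 132 122 113 110 105 101 100 101 100  98  98 107 126 151 163
  161 150 125 114 119 128]
 [155 158 154 150 143 139 134 126 112 105 102 100  99  98 115 135 158 162
  163 152 129 104  99 104]
 [158 157 160 160 154 154 155 146 135 125 115 111 107 107 124 147 160 162
  162 151 126 101  88  88]
 [159 158 160 160 158 159 162 160 155 145 144 134 125 126 140 154 162 164
  160 145 123 100  97  91]]
[[362.35793869 261.73365604]] [[262.66567933 289.32202487]]
[[355.08543034 261.1683399 ]] [[267.32184719 281.3001913 ]]
[[354.78684976 265.56649063]] [[262.22541197 279.017645  ]]
[[362.06649748 266.13291358]] [[257.53964176 286.99869581]]
```

```bash
python3 go.py .4764 -.1405 .12 53.7
```

```text
t 4.05 pos [ 0.4854 -0.0342  0.1186] yaw 53.7 width 0.0127 F [-0.5 -0.   0. ] j7 62.7
shift mm [-55.7 -91.   -1.4] turn -0.0
```

step_arm:
  increments:
    - [0.0, [-28, -45, 0], 0]
    - [0.0, [-56, -91, 0], 0]
    - [0.0, [-56, -91, 0], 0]
    - [0.0, [-56, -91, 0], 0]

```text
time: 4.55
position: [0.4768, -0.1403, 0.1187]
ee_rot: [[-0.805, 0.593, -0.001], [0.593, 0.805, 0.001], [0.002, 0.0, -1.0]]
wrist_force: [-0.5, 0.3, -0.7]
width: 0.013
gripper_force: 29.4
```

```bash
python3 go.py .4764 -.1405 .079 53.7
```

```text
t 4.55 pos [ 0.4768 -0.1403  0.1187] yaw 53.7 width 0.013 F [-0.5  0.3 -0.7] j7 73.4
shift mm [ 0.2 -0.4 39.7] turn -0.001
```

step_arm:
  increments:
    - [0.0, [0, 0, 25], 0]
    - [0.0, [0, 0, 40], 0]
    - [0.0, [0, 0, 45], 0]
    - [0.0, [0, 0, 49], 0]
    - [0.0, [0, 0, 53], 0]

```text
time: 5.18
position: [0.4777, -0.1407, 0.0664]
ee_rot: [[-0.806, 0.592, 0.001], [0.592, 0.806, -0.0], [-0.001, 0.0, -1.0]]
wrist_force: [0.3, -0.1, -0.1]
width: 0.0127
gripper_force: 29.4
```

```bash
python3 - <<'E'
from h import *
print(status.get_obs()['position'],status.get_obs()['wrist_force'])
a=grab('top');b=grab('scene')
f=lambda d,x,y:cv2.resize(d['frame'][y:y+75,x:x+75,::-1],None,fx=5,fy=5,interpolation=cv2.INTER_CUBIC)
cv2.imwrite('pics/g3.png',np.hstack([f(a,320,225),f(b,220,240)]))
E
python3 go.py .4764 -.1405 .0466 53.7
```

```text
[ 0.47766054 -0.14066527  0.06644467] [ 0.33329148 -0.05355807 -0.06213697]
t 5.28 pos [ 0.4773 -0.1407  0.0662] yaw 53.7 width 0.0127 F [-0.2  0.1 -0.5] j7 74.1
shift mm [ 0.8 -0.4 19.6] turn -0.0
```

View pics/g3.png

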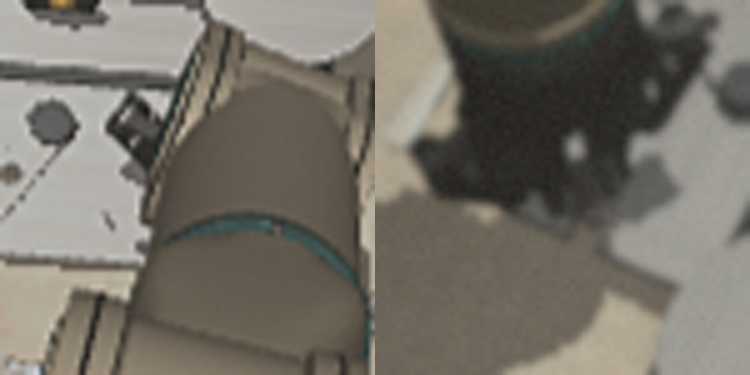

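The gripper hides the notch, but there is no force with the shank 5 mm below the deck top, so it is in. Continuing down.

step_arm:
  increments:
    - [0.0, [0, 0, 8], 0]
    - [0.0, [0, 0, 15], 0]
    - [0.0, [0, 0, 18], 0]
    - [0.0, [0, 0, 19], 0]
    - [0.0, [0, 0, 19], 0]

```text
time: 5.9
position: [0.4773, -0.1407, 0.0473]
ee_rot: [[-0.806, 0.592, -0.0], [0.592, 0.806, 0.0], [0.0, -0.0, -1.0]]
wrist_force: [0.2, 0.1, 0.4]
width: 0.0126
gripper_force: 29.4
```

```bash
python3 go.py .4766 -.1385 .0466 53.7
```

```text
t 5.9 pos [ 0.4773 -0.1407  0.0473] yaw 53.7 width 0.0126 F [0.2 0.1 0.4] j7 74.4
shift mm [1.9 1.4 0.7] turn -0.0
```

Move to the seat, then release slowly.

step_arm:
  increments:
    - [0.0, [1, 1, 0.5], 0]
    - [0.0, [1, 1, 0.5], 0]
    - [0.3, [1, 1, 0.5], 0]
    - [0.5, [1, 1, 0.5], 0]
    - [0.5, [1, 1, 0.5], 0]

```text
time: 6.52
position: [0.4771, -0.1394, 0.0468]
ee_rot: [[-0.806, 0.592, 0.0], [0.592, 0.806, 0.0], [-0.0, 0.0, -1.0]]
wrist_force: [0.1, 0.2, 0.2]
width: 0.0426
gripper_force: 0.0
```

step_arm:
  increments:
    - [0.5, [0, 0, -15], 0]
    - [0.5, [0, 0, -60], 0]
    - [0.5, [0, 0, -110], 0]
    - [0.5, [0, 0, -150], 0]
    - [0.5, [0, 0, -150], 0]

```text
time: 7.15
position: [0.4792, -0.14, 0.2007]
ee_rot: [[-0.806, 0.592, 0.008], [0.592, 0.806, -0.002], [-0.007, 0.003, -1.0]]
wrist_force: [-0.8, -0.7, -0.1]
width: 0.0423
gripper_force: 0.0
```

```bash
python3 - <<'E'
from h import *
b=grab('scene')
cv2.imwrite('pics/g4.png',cv2.resize(b['frame'][170:370,150:350,::-1],None,fx=3,fy=3,interpolation=cv2.INTER_CUBIC))
# weights by scene: project expected
print(proj(b,[[.4366,-.3166,.042],[.4764,-.1385,.07]]))
E
python3 go.py .4366 -.3166 .12 53.7
```

```text
[[209.22573487 347.55346889]
 [261.58500981 276.09127352]]
t 7.2 pos [ 0.4779 -0.1395  0.1988] yaw 53.7 width 0.0424 F [ 0.3 -0.5 -0.6] j7 72.2
shift mm [ -71.3 -167.3   78.8] turn -0.0
```

View pics/g4.png

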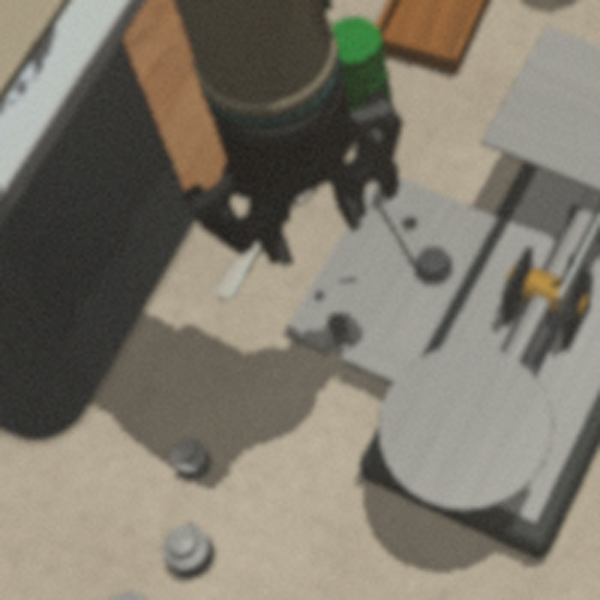

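Pin hangs in the notch at crop (340,328). The weights are at (188,458) and (187,548), close to before. I'll check numerically that the medium weight hasn't moved.

```bash
cat > tm.py <<'E'
from h import *
# track patches from first pictures
def track(d,ref,cx,cy,h=8,s=25):
    r=cv2.imread(ref)[cy-h:cy+h+1,cx-h:cx+h+1]; im=np.ascontiguousarray(d['frame'][:,:,::-1])
    m=cv2.matchTemplate(im[cy-h-s:cy+h+s+1,cx-h-s:cx+h+s+1],r,cv2.TM_CCOEFF_NORMED); _,v,_,p=cv2.minMaxLoc(m)
    return round(v,2),(p[0]-s,p[1]-s)
if __name__=='__main__':
    a=grab('top');b=grab('scene')
    for c in[(397,288),(418,278),(439,283)]: print('top',c,track(a,'pics/top0.png',*c))
    for c in[(213,322),(212,352),(192,377)]: print('scene',c,track(b,'pics/scene0.png',*c))
    for n,d,c,f in(('top',a,(418,278),'top0'),('scene',b,(212,353),'scene0')):
        g=cv2.imread(f'pics/{f}.png',0); print(g[c[1]-9:c[1]+9,c[0]-9:c[0]+10])
    # expected outline of the body top rim at guess
    t=np.linspace(0,2*np.pi,8,endpoint=False)
    for x,y in[(.4366,-.3166)]:
        for n,d in(('t',a),('s',b)): print(n,proj(d,np.c_[x+.0165*np.cos(t),y+.0165*np.sin(t),0*t+.026]).round(1).tolist(),proj(d,[[x,y,.042]]))
E
python3 tm.py; python3 go.py .4366 -.3166 .12 8
```

```text
top (397, 288) (0.68, (20, -10))
top (418, 278) (1.0, (0, 0))
top (439, 283) (1.0, (0, 0))
scene (213, 322) (0.54, (4, -6))
scene (212, 352) (1.0, (0, 0))
scene (192, 377) (1.0, (0, 0))
[[170 170 170 170 171 170 168 170 168 169 168 171 172 171 168 167 167 168
  170]
 [170 170 172 172 171 171 172 171 170 169 168 171 172 172 170 171 170 169
  169]
 [171 171 170 172 173 175 175 174 150 162 170 171 172 172 171 171 170 170
  170]
 [170 171 172 175 179 147 138 151 136 148 157 142 161 172 171 171 170 169
  170]
 [173 173 178 147 113 129 133 137 138 137 121 121 149 170 173 170 168 168
  170]
 [172 175 163  99  86 136 145 120 138 144 133 134 137 141 163 171 168 168
  168]
 [171 176 128  63 128 150 130 144 155 153 149 144 137 134 162 171 168 168
  167]
 [171 179 105  67 138 154 112 159 169 159 156 150 142 135 145 164 169 166
  168]
 [171 180 102  65 135 152 107 154 170 160 158 152 144 131 131 161 168 166
  169]
 [171 180 101  53 131 149  93 152 168 156 153 151 143 133 134 160 169 167
  168]
 [169 175 119  58 132 149  94 118 153 154 148 148 139 127 150 168 168 168
  168]
 [169 171 160  87  90 1
[... 1753 characters left out ...]
  144]
 [151 143 123 100  91  96 103 115 114 111 101  87  76  62  57  70 100 134
  153]
 [155 149 129 106  87  79  77  79  80  72  68  64  58  63  81 100 127 146
  157]
 [157 155 142 128 107  94  72  65  59  60  63  65  73  86 111 128 144 155
  158]]
t [[417.0, 272.5], [413.1, 274.1], [411.5, 278.0], [413.1, 282.0], [417.1, 283.7], [421.0, 282.2], [422.6, 278.2], [421.0, 274.2]] [[418.13870122 277.98757422]]
s [[217.7, 352.7], [218.3, 346.8], [214.5, 342.8], [208.5, 342.8], [203.9, 346.9], [203.3, 352.8], [207.1, 356.9], [213.1, 356.9]] [[209.22573487 347.55346889]]
t 7.3 pos [ 0.4764 -0.1391  0.1966] yaw 53.7 width 0.0431 F [ 0.2  0.9 -0.1] j7 72.2
shift mm [ -73.1 -166.6   76.6] turn 0.797
```

step_arm:
  increments:
    - [1.0, [-73, -167, 0], 0.8]
    - [1.0, [-73, -167, 0], 0.8]
    - [1.0, [-73, -167, 20], 0.8]
    - [1.0, [-73, -167, 60], 0.8]
    - [1.0, [-73, -167, 76], 0.8]

```text
time: 7.92
position: [0.4347, -0.3159, 0.1176]
ee_rot: [[-0.135, 0.991, -0.006], [0.991, 0.135, 0.003], [0.004, -0.005, -1.0]]
wrist_force: [-0.2, 0.3, -0.1]
width: 0.0855
gripper_force: 0.0
```

```bash
python3 go.py .436 -.316 .008 8
```

```text
t 7.92 pos [ 0.4347 -0.3159  0.1176] yaw 7.7 width 0.0855 F [-0.2  0.3 -0.1] j7 58.8
shift mm [ -0.7   1.8 109.6] turn -0.005
```

step_arm:
  increments:
    - [1.0, [-1, 1, 50], 0]
    - [1.0, [-1, 1, 95], 0]
    - [1.0, [-1, 1, 109], 0]
    - [1.0, [-1, 1, 109], 0]

```text
time: 8.43
position: [0.438, -0.3173, 0.0115]
ee_rot: [[-0.138, 0.99, -0.001], [0.99, 0.138, 0.001], [0.001, -0.001, -1.0]]
wrist_force: [0.4, 0.3, 0.0]
width: 0.0852
gripper_force: 0.0
```

step_arm:
  increments:
    - [0.0, [0, 0, 0], 0]
    - [0.0, [0, 0, 0], 0]
    - [0.0, [0, 0, 0], 0]
    - [0.0, [0, 0, 0], 0]
    - [0.0, [0, 0, 0], 0]
  newtons: 40

```text
time: 9.05
position: [0.4387, -0.3183, 0.0131]
ee_rot: [[-0.137, 0.991, 0.002], [0.991, 0.137, -0.001], [-0.001, 0.001, -1.0]]
wrist_force: [-0.6, 0.1, 7.5]
width: 0.0309
gripper_force: 39.1
```

```bash
python3 go.py .436 -.316 .20 8
```

```text
t 9.05 pos [ 0.4387 -0.3183  0.0131] yaw 7.8 width 0.0309 F [-0.6  0.1  7.5] j7 62.6
shift mm [   2.5   -2.1 -186.9] turn -0.003
```

Width 30.9 mm confirms the medium weight. Lift and carry it to the pan at (.6033,-.1935).

step_arm:
  increments:
    - [0.0, [0, 0, -40], 0]
    - [0.0, [0, 0, -100], 0]
    - [0.0, [0, 0, -160], 0]
    - [0.0, [0, 0, -187], 0]
    - [0.0, [0, 0, -187], 0]

```text
time: 9.68
position: [0.4391, -0.3186, 0.201]
ee_rot: [[-0.137, 0.991, 0.004], [0.991, 0.137, -0.002], [-0.003, 0.004, -1.0]]
wrist_force: [-0.6, 0.7, -3.1]
width: 0.0307
gripper_force: 40.8
```

```bash
python3 go.py .6035 -.1935 .20 8
```

```text
t 9.68 pos [ 0.4391 -0.3186  0.201 ] yaw 7.9 width 0.0307 F [-0.6  0.7 -3.1] j7 56.4
shift mm [101.5 179.9   1.4] turn -0.002
```

step_arm:
  increments:
    - [0.0, [25, 45, 0], 0]
    - [0.0, [60, 105, 0], 0]
    - [0.0, [90, 160, 0], 0]
    - [0.0, [101, 180, 0], 0]
    - [0.0, [101, 180, 0], 0]

```text
time: 10.3
position: [0.6037, -0.1894, 0.1958]
ee_rot: [[-0.142, 0.99, -0.003], [0.99, 0.142, 0.003], [0.003, -0.002, -1.0]]
wrist_force: [-0.6, -0.7, -1.8]
width: 0.0308
gripper_force: 40.8
```

```bash
python3 go.py .6035 -.1935 .134 8
```

```text
t 10.3 pos [ 0.6037 -0.1894  0.1958] yaw 8.2 width 0.0308 F [-0.6 -0.7 -1.8] j7 38.1
shift mm [-4.3 -0.6 61.8] turn 0.003
```

step_arm:
  increments:
    - [0.0, [-4, 0, 30], 0]
    - [0.0, [-4, 0, 50], 0]
    - [0.0, [-4, 0, 60], 0]
    - [0.0, [-4, 0, 62], 0]
    - [0.0, [-4, 0, 62], 0]

```text
time: 10.92
position: [0.6032, -0.1978, 0.1371]
ee_rot: [[-0.136, 0.991, 0.001], [0.991, 0.136, -0.0], [-0.0, 0.0, -1.0]]
wrist_force: [-0.5, 0.1, -1.5]
width: 0.0307
gripper_force: 40.8
```

step_arm:
  increments:
    - [0.0, [0, 0, 1], 0]
    - [0.0, [0, 0, 2], 0]
    - [0.0, [0, 0, 2.5], 0]
    - [0.0, [0, 0, 2.5], 0]

```text
time: 11.42
position: [0.6032, -0.1973, 0.1343]
ee_rot: [[-0.137, 0.991, -0.0], [0.991, 0.137, 0.0], [0.0, -0.0, -1.0]]
wrist_force: [-0.1, 0.3, -1.4]
width: 0.0309
gripper_force: 40.8
```

step_arm:
  increments:
    - [0.0, [0, 0, 1], 0]
    - [0.0, [0, 0, 2], 0]
    - [0.0, [0, 0, 3], 0]
    - [0.0, [0, 0, 3.5], 0]
    - [0.0, [0, 0, 3.5], 0]

```text
time: 12.05
position: [0.6031, -0.1973, 0.1308]
ee_rot: [[-0.136, 0.991, -0.0], [0.991, 0.136, 0.0], [0.0, -0.0, -1.0]]
wrist_force: [0.2, -0.9, -2.5]
width: 0.0307
gripper_force: 40.9
```

step_arm:
  increments:
    - [0.0, [0, 0, 0.7], 0]
    - [0.0, [0, 0, 1.5], 0]
    - [0.0, [0, 0, 2], 0]
    - [0.0, [0, 0, 2], 0]

```text
time: 12.55
position: [0.6032, -0.1973, 0.1296]
ee_rot: [[-0.136, 0.991, 0.0], [0.991, 0.136, 0.0], [0.0, 0.0, -1.0]]
wrist_force: [-1.5, 1.3, 6.8]
width: 0.0302
gripper_force: 41.6
```

Contact (+6.8 N, z .1296). Open partway and retreat.

step_arm:
  increments:
    - [0.2, [0, 0, -0.5], 0]
    - [0.45, [0, 0, -0.5], 0]
    - [0.7, [0, 0, -0.5], 0]
    - [0.9, [0, 0, -0.5], 0]
    - [0.9, [0, 0, -0.5], 0]

```text
time: 13.18
position: [0.6032, -0.1973, 0.1292]
ee_rot: [[-0.137, 0.991, -0.0], [0.991, 0.137, -0.0], [-0.0, -0.0, -1.0]]
wrist_force: [-0.0, 0.0, 0.6]
width: 0.077
gripper_force: 0.0
```

step_arm:
  increments:
    - [0.9, [0, 0, -20], 0]
    - [0.9, [0, 0, -60], 0]
    - [0.9, [0, 0, -110], 0]
    - [0.9, [0, 0, -110], 0]

```text
time: 13.68
position: [0.6056, -0.1988, 0.2437]
ee_rot: [[-0.136, 0.991, 0.008], [0.991, 0.136, -0.003], [-0.004, 0.008, -1.0]]
wrist_force: [-0.9, -1.2, -0.0]
width: 0.0773
gripper_force: 0.0
```

```bash
cat > jars.py <<'E'
from h import *
a=grab('top');b=grab('scene')
def blobs(d):
    h=cv2.cvtColor(d['frame'],cv2.COLOR_RGB2HSV); m=(((h[...,0]<6)|(h[...,0]>172))&(h[...,1]>150)&(h[...,2]>60)).astype(np.uint8)
    m=cv2.morphologyEx(m,cv2.MORPH_CLOSE,np.ones((7,7)))
    n,_,s,c=cv2.connectedComponentsWithStats(m)
    return [(c[i].round(1),s[i].tolist()) for i in range(1,n) if s[i,4]>25]
for n,d in(('top',a),('scene',b)):
    for c,s in blobs(d):
        # lid: centre of visible red ~ (top face)
        print(n,c,s,back(d,[c],.104)[0].round(4), back(d,[(s[0]+s[2]/2-.5,s[1]+s[3]/2-.5)],.1)[0].round(4))
E
python3 jars.py; python3 go.py .499 .254 .24 90
```

```text
top [215.  201.6] [208, 195, 15, 15, 174] [0.6433 0.2736 0.104 ] [0.6428 0.2743 0.1   ]
top [219.5 251.8] [212, 245, 15, 15, 131] [0.5001 0.2559 0.104 ] [0.4999 0.258  0.1   ]
scene [339.  140.5] [331, 133, 16, 13, 60] [0.506  0.2497 0.104 ] [0.502 0.257 0.1  ]
scene [396.  150.5] [388, 144, 17, 14, 181] [0.6453 0.2713 0.104 ] [0.6447 0.2746 0.1   ]
t 13.78 pos [ 0.6032 -0.1972  0.2395] yaw 7.9 width 0.0772 F [-0.1 -0.3 -0.3] j7 37.4
shift mm [461.2 -41.5  -0.5] turn -1.434
```

step_arm:
  increments:
    - [0.9, [470, -40, 0], -1.37]
    - [0.9, [470, -40, 0], -1.37]
    - [0.9, [470, -40, 0], -1.37]
    - [0.9, [470, -40, 0], -1.37]
    - [0.9, [470, -40, 0], -1.37]

```text
time: 14.4
position: [0.5327, 0.1094, 0.2378]
ee_rot: [[-0.882, 0.471, -0.003], [0.471, 0.882, -0.0], [0.002, -0.002, -1.0]]
wrist_force: [0.6, 1.1, 0.3]
width: 0.0766
gripper_force: 0.0
```

```bash
python3 go.py .500 .256 .22 86.4
```

```text
t 14.4 pos [0.5327 0.1094 0.2378] yaw 61.9 width 0.0766 F [0.6 1.1 0.3] j7 52.4
shift mm [ 97.8 114.   17.9] turn -0.427
```

step_arm:
  increments:
    - [1.0, [98, 114, 0], -0.43]
    - [1.0, [98, 114, 0], -0.43]
    - [1.0, [98, 114, 0], -0.43]
    - [1.0, [98, 114, 30], -0.43]
    - [1.0, [98, 114, 60], -0.43]

```text
time: 15.02
position: [0.5021, 0.2538, 0.1776]
ee_rot: [[-0.998, 0.067, -0.001], [0.067, 0.998, -0.001], [0.001, -0.001, -1.0]]
wrist_force: [0.9, -0.8, -0.4]
width: 0.085
gripper_force: 0.0
```

```bash
python3 go.py .500 .256 .078 86.4
```

```text
t 15.03 pos [0.5021 0.2538 0.1776] yaw 86.2 width 0.085 F [ 0.9 -0.8 -0.4] j7 57.3
shift mm [ 2.1  2.2 99.6] turn -0.004
```

step_arm:
  increments:
    - [1.0, [2, 2, 40], 0]
    - [1.0, [2, 2, 80], 0]
    - [1.0, [2, 2, 98], 0]
    - [1.0, [2, 2, 98], 0]

```text
time: 15.52
position: [0.4991, 0.2547, 0.079]
ee_rot: [[-0.998, 0.068, -0.005], [0.068, 0.998, -0.003], [0.004, -0.004, -1.0]]
wrist_force: [0.2, -0.3, 0.5]
width: 0.0854
gripper_force: 0.0
```

step_arm:
  increments:
    - [0.0, [0, 0, 0], 0]
    - [0.0, [0, 0, 0], 0]
    - [0.0, [0, 0, 0], 0]
    - [0.0, [0, 0, 0], 0]
    - [0.0, [0, 0, 0], 0]
  newtons: 30

```text
time: 16.15
position: [0.5013, 0.2568, 0.0824]
ee_rot: [[-0.998, 0.066, 0.002], [0.066, 0.998, 0.001], [-0.002, 0.001, -1.0]]
wrist_force: [-0.3, 0.3, 6.5]
width: 0.0437
gripper_force: 30.5
```

```bash
python3 go.py .500 .256 .25 86.4
```

```text
t 16.15 pos [0.5013 0.2568 0.0824] yaw 86.2 width 0.0437 F [-0.3  0.3  6.5] j7 57.0
shift mm [   1.    -0.7 -167.6] turn -0.004
```

step_arm:
  increments:
    - [0.0, [0, 0, -40], 0]
    - [0.0, [0, 0, -90], 0]
    - [0.0, [0, 0, -140], 0]
    - [0.0, [0, 0, -168], 0]
    - [0.0, [0, 0, -168], 0]

```text
time: 16.77
position: [0.5018, 0.2573, 0.2516]
ee_rot: [[-0.998, 0.066, 0.004], [0.066, 0.998, 0.003], [-0.004, 0.003, -1.0]]
wrist_force: [0.3, 0.9, -0.8]
width: 0.0438
gripper_force: 31.2
```

```bash
python3 go.py .578 .0685 .25 86.4
```

```text
t 16.77 pos [0.5018 0.2573 0.2516] yaw 86.2 width 0.0438 F [ 0.3  0.9 -0.8] j7 57.0
shift mm [ -88.5 -183.3    1.4] turn -0.003
```

step_arm:
  increments:
    - [0.0, [-22, -45, 0], 0]
    - [0.0, [-48, -100, 0], 0]
    - [0.0, [-73, -150, 0], 0]
    - [0.0, [-88, -183, 0], 0]
    - [0.0, [-88, -183, 0], 0]

```text
time: 17.4
position: [0.5762, 0.0634, 0.2474]
ee_rot: [[-0.997, 0.073, -0.003], [0.073, 0.997, -0.003], [0.002, -0.003, -1.0]]
wrist_force: [-0.8, 0.7, -1.7]
width: 0.0433
gripper_force: 31.2
```

```bash
python3 go.py .578 .0685 .203 86.4
```

```text
t 17.4 pos [0.5762 0.0634 0.2474] yaw 85.8 width 0.0433 F [-0.8  0.7 -1.7] j7 78.0
shift mm [-1.5  5.3 44.4] turn -0.01
```

step_arm:
  increments:
    - [0.0, [-2, 3, 25], 0]
    - [0.0, [-2, 3, 40], 0]
    - [0.0, [-2, 3, 43], 0]
    - [0.0, [-2, 3, 44], 0]
    - [0.0, [-2, 3, 44], 0]

```text
time: 18.02
position: [0.5789, 0.0712, 0.2059]
ee_rot: [[-0.998, 0.066, 0.001], [0.066, 0.998, 0.0], [-0.001, 0.0, -1.0]]
wrist_force: [-0.1, 0.2, -0.8]
width: 0.0433
gripper_force: 31.2
```

step_arm:
  increments:
    - [0.0, [0, 0, 1], 0]
    - [0.0, [0, 0, 2], 0]
    - [0.0, [0, 0, 3], 0]
    - [0.0, [0, 0, 3], 0]

```text
time: 18.52
position: [0.5785, 0.071, 0.2022]
ee_rot: [[-0.998, 0.066, -0.0], [0.066, 0.998, -0.0], [0.0, -0.0, -1.0]]
wrist_force: [-0.7, -0.1, -1.9]
width: 0.0433
gripper_force: 31.2
```

step_arm:
  increments:
    - [0.0, [0, 0, 1], 0]
    - [0.0, [0, 0, 2], 0]
    - [0.0, [0, 0, 2.5], 0]
    - [0.0, [0, 0, 2.5], 0]

```text
time: 19.02
position: [0.5787, 0.071, 0.2]
ee_rot: [[-0.998, 0.066, 0.0], [0.066, 0.998, 0.0], [-0.0, 0.0, -1.0]]
wrist_force: [-0.7, -0.2, 1.4]
width: 0.0432
gripper_force: 31.3
```

step_arm:
  increments:
    - [0.0, [0, 0, 0.5], 0]
    - [0.0, [0, 0, 1], 0]
    - [0.0, [0, 0, 1], 0]

```text
time: 19.4
position: [0.5788, 0.071, 0.1993]
ee_rot: [[-0.998, 0.066, 0.001], [0.066, 0.998, 0.0], [-0.001, 0.0, -1.0]]
wrist_force: [-1.4, -0.5, 5.9]
width: 0.0435
gripper_force: 31.6
```

Contact. Release gradually, then retreat.

step_arm:
  increments:
    - [0.6, [0, 0, -0.5], 0]
    - [0.8, [0, 0, -0.5], 0]
    - [1.0, [0, 0, -0.5], 0]
    - [1.0, [0, 0, -0.5], 0]

```text
time: 19.9
position: [0.5784, 0.071, 0.1991]
ee_rot: [[-0.998, 0.066, -0.0], [0.066, 0.998, -0.0], [0.0, -0.0, -1.0]]
wrist_force: [-0.8, 0.6, -0.1]
width: 0.0854
gripper_force: 0.0
```

step_arm:
  increments:
    - [1.0, [0, 0, -20], 0]
    - [1.0, [0, 0, -60], 0]
    - [1.0, [0, 0, -90], 0]
    - [1.0, [0, 0, -90], 0]

```text
time: 20.4
position: [0.5801, 0.0712, 0.2918]
ee_rot: [[-0.998, 0.066, 0.005], [0.066, 0.998, 0.001], [-0.005, 0.001, -1.0]]
wrist_force: [0.3, 0.2, 0.6]
width: 0.0853
gripper_force: 0.0
```

```bash
python3 jars.py; python3 go.py .643 .274 .27 86.4
```

```text
top [215.  201.6] [208, 195, 15, 15, 174] [0.6433 0.2736 0.104 ] [0.6428 0.2743 0.1   ]
scene [396.  150.6] [388, 144, 17, 14, 186] [0.6454 0.271  0.104 ] [0.6447 0.2746 0.1   ]
scene [348.2 177.8] [343, 169, 9, 15, 51] [0.5664 0.1524 0.104 ] [0.5611 0.1591 0.1   ]
t 20.5 pos [0.5782 0.071  0.2889] yaw 86.2 width 0.0855 F [ 0.5  0.7 -0.6] j7 77.7
shift mm [-51.2 206.9  18.9] turn -0.003
```

step_arm:
  increments:
    - [1.0, [-51, 207, 0], 0]
    - [1.0, [-51, 207, 0], 0]
    - [1.0, [-51, 207, 0], 0]
    - [1.0, [-51, 207, 40], 0]
    - [1.0, [-51, 207, 90], 0]

```text
time: 21.12
position: [0.6425, 0.2783, 0.1968]
ee_rot: [[-0.998, 0.062, -0.0], [0.062, 0.998, 0.002], [0.0, 0.002, -1.0]]
wrist_force: [-0.5, -0.8, -0.2]
width: 0.0854
gripper_force: 0.0
```

```bash
python3 go.py .6425 .273 .080 86.4
```

```text
t 21.12 pos [0.6425 0.2783 0.1968] yaw 86.5 width 0.0854 F [-0.5 -0.8 -0.2] j7 61.7
shift mm [ -0.4  -5.5 116.8] turn 0.001
```

step_arm:
  increments:
    - [1.0, [0, -3, 50], 0]
    - [1.0, [0, -3, 95], 0]
    - [1.0, [0, -3, 117], 0]
    - [1.0, [0, -3, 117], 0]
    - [1.0, [0, -3, 117], 0]

```text
time: 21.75
position: [0.6432, 0.2713, 0.0826]
ee_rot: [[-0.998, 0.066, 0.0], [0.066, 0.998, 0.0], [-0.0, 0.0, -1.0]]
wrist_force: [-0.5, 0.1, -0.2]
width: 0.085
gripper_force: 0.0
```

step_arm:
  increments:
    - [0.0, [0, 0, 0], 0]
    - [0.0, [0, 0, 0], 0]
    - [0.0, [0, 0, 0], 0]
    - [0.0, [0, 0, 0], 0]
    - [0.0, [0, 0, 0], 0]
  newtons: 30

```text
time: 22.38
position: [0.6437, 0.2715, 0.0835]
ee_rot: [[-0.998, 0.066, 0.002], [0.066, 0.998, 0.001], [-0.002, 0.001, -1.0]]
wrist_force: [-0.9, -0.7, 6.5]
width: 0.0433
gripper_force: 30.4
```

step_arm:
  increments:
    - [0.0, [0, 0, -40], 0]
    - [0.0, [0, 0, -90], 0]
    - [0.0, [0, 0, -140], 0]
    - [0.0, [0, 0, -170], 0]
    - [0.0, [0, 0, -170], 0]

```text
time: 23.0
position: [0.6442, 0.2717, 0.255]
ee_rot: [[-0.998, 0.066, 0.005], [0.066, 0.998, 0.002], [-0.005, 0.002, -1.0]]
wrist_force: [0.4, 0.5, -1.7]
width: 0.0436
gripper_force: 31.1
```

```bash
python3 go.py .6625 .0635 .25 86.4
```

```text
t 23.0 pos [0.6442 0.2717 0.255 ] yaw 86.2 width 0.0436 F [ 0.4  0.5 -1.7] j7 61.9
shift mm [ -32.  -206.5    4.6] turn -0.004
```

step_arm:
  increments:
    - [0.0, [-32, -50, 0], 0]
    - [0.0, [-32, -105, 0], 0]
    - [0.0, [-32, -160, 0], 0]
    - [0.0, [-32, -203, 0], 0]
    - [0.0, [-32, -203, 0], 0]

```text
time: 23.62
position: [0.6602, 0.0597, 0.2503]
ee_rot: [[-0.997, 0.074, -0.004], [0.074, 0.997, -0.004], [0.003, -0.005, -1.0]]
wrist_force: [-0.2, 0.5, -0.4]
width: 0.0435
gripper_force: 31.2
```

```bash
python3 go.py .6625 .0665 .204 86.4
```

```text
t 23.62 pos [0.6602 0.0597 0.2503] yaw 85.7 width 0.0435 F [-0.2  0.5 -0.4] j7 78.9
shift mm [-1.9  7.2 46.2] turn -0.011
```

step_arm:
  increments:
    - [0.0, [-1, 2, 25], 0]
    - [0.0, [-1, 2, 42], 0]
    - [0.0, [-1, 2, 46], 0]
    - [0.0, [-1, 2, 47], 0]
    - [0.0, [-1, 2, 47], 0]

```text
time: 24.25
position: [0.663, 0.0686, 0.2059]
ee_rot: [[-0.998, 0.066, 0.001], [0.066, 0.998, 0.0], [-0.001, 0.0, -1.0]]
wrist_force: [-0.7, 0.2, -0.8]
width: 0.0436
gripper_force: 31.2
```

step_arm:
  increments:
    - [0.0, [0, 0, 1], 0]
    - [0.0, [0, 0, 2], 0]
    - [0.0, [0, 0, 3], 0]
    - [0.0, [0, 0, 3], 0]

```text
time: 24.75
position: [0.6625, 0.0684, 0.2022]
ee_rot: [[-0.998, 0.066, -0.0], [0.066, 0.998, -0.0], [0.0, -0.0, -1.0]]
wrist_force: [-0.2, 0.7, -1.1]
width: 0.0436
gripper_force: 31.2
```

step_arm:
  increments:
    - [0.0, [0, 0, 1], 0]
    - [0.0, [0, 0, 1.5], 0]
    - [0.0, [0, 0, 1.5], 0]

```text
time: 25.12
position: [0.6627, 0.0684, 0.201]
ee_rot: [[-0.998, 0.066, 0.0], [0.066, 0.998, 0.0], [-0.0, 0.0, -1.0]]
wrist_force: [0.3, 0.0, -0.0]
width: 0.0437
gripper_force: 31.3
```

step_arm:
  increments:
    - [0.0, [0, 0, 0.7], 0]
    - [0.0, [0, 0, 1], 0]
    - [0.0, [0, 0, 1], 0]

```text
time: 25.5
position: [0.6629, 0.0685, 0.2003]
ee_rot: [[-0.998, 0.066, 0.001], [0.066, 0.998, 0.0], [-0.001, 0.0, -1.0]]
wrist_force: [-1.5, -1.0, 4.7]
width: 0.0435
gripper_force: 31.6
```

step_arm:
  increments:
    - [0.6, [0, 0, -0.5], 0]
    - [0.8, [0, 0, -0.5], 0]
    - [1.0, [0, 0, -0.5], 0]
    - [1.0, [0, 0, -0.5], 0]

```text
time: 26.0
position: [0.6624, 0.0685, 0.2001]
ee_rot: [[-0.998, 0.066, -0.0], [0.066, 0.998, 0.0], [0.0, 0.0, -1.0]]
wrist_force: [-0.0, 0.9, 0.3]
width: 0.0855
gripper_force: 0.0
```

step_arm:
  increments:
    - [1.0, [0, 0, -20], 0]
    - [1.0, [0, 0, -60], 0]
    - [1.0, [0, 0, -90], 0]
    - [1.0, [0, 0, -90], 0]

```text
time: 26.5
position: [0.6641, 0.0686, 0.2932]
ee_rot: [[-0.998, 0.066, 0.006], [0.066, 0.998, 0.001], [-0.006, 0.001, -1.0]]
wrist_force: [-0.8, 0.6, 0.7]
width: 0.0856
gripper_force: 0.0
```

```bash
python3 go.py .4617 -.0140 .29 53.7
```

```text
t 26.5 pos [0.6641 0.0686 0.2932] yaw 86.2 width 0.0856 F [-0.8  0.6  0.7] j7 78.7
shift mm [196.5 -95.8   2. ] turn 0.567
```

step_arm:
  increments:
    - [0.5, [197, -96, 0], -1.57]
    - [0.5, [197, -96, 0], -1.57]
    - [0.5, [197, -96, 0], -1.57]
    - [0.5, [197, -96, 0], -1.57]
    - [0.5, [197, -96, 0], -1.57]

```text
time: 27.12
position: [0.4563, -0.0157, 0.2897]
ee_rot: [[-0.641, -0.768, -0.003], [-0.768, 0.641, -0.001], [0.003, 0.002, -1.0]]
wrist_force: [0.8, -0.5, -0.2]
width: 0.0427
gripper_force: 0.0
```

```bash
python3 go.py .4617 -.0140 .20 176.4
python3 - <<'E'
from h import *
b=grab('scene')
cv2.imwrite('pics/g5.png',cv2.resize(b['frame'][100:350,200:450,::-1],None,fx=2.4,fy=2.4,interpolation=cv2.INTER_CUBIC))
E
```

```text
t 27.12 pos [ 0.4563 -0.0157  0.2897] yaw 140.2 width 0.0427 F [ 0.8 -0.5 -0.2] j7 134.0
shift mm [-5.  -3.2 89.7] turn -0.633
```

View pics/g5.png

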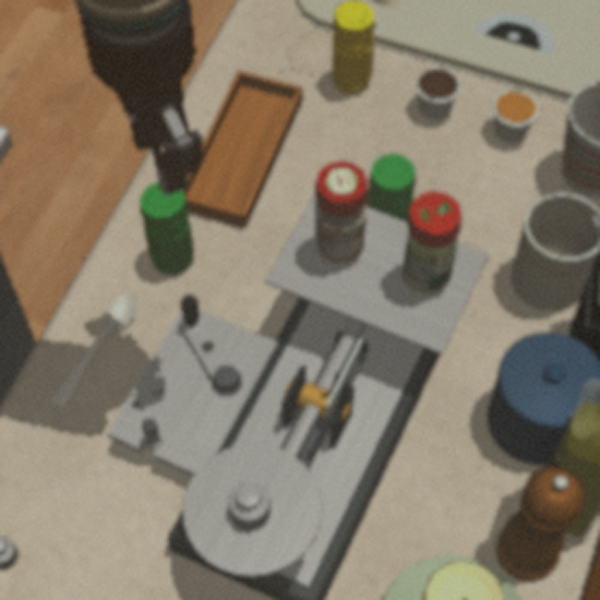

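Both jars stand on the plate, the weight is on the pan at (250,505), the pin hangs in the notch at (150,430), and the knob is at (190,310). Going to the knob now, with a yaw that keeps joint 7 in range.

step_arm:
  increments:
    - [0.45, [-5, -3, 40], -0.15]
    - [0.45, [-5, -3, 90], -0.15]
    - [0.45, [-5, -3, 130], -0.15]
    - [0.45, [-5, -3, 160], -0.15]
    - [0.45, [-5, -3, 160], -0.15]

```text
time: 27.8
position: [0.4631, -0.0122, 0.1281]
ee_rot: [[-0.524, -0.852, -0.006], [-0.852, 0.524, 0.0], [0.003, 0.005, -1.0]]
wrist_force: [-1.0, 0.3, 0.5]
width: 0.0381
gripper_force: 0.0
```

```bash
python3 go.py .4615 -.0145 .057 150
```

```text
t 27.8 pos [ 0.4631 -0.0122  0.1281] yaw 148.4 width 0.0381 F [-1.   0.3  0.5] j7 135.6
shift mm [ 2.6 -0.2 71.1] turn -0.027
```

step_arm:
  increments:
    - [0.45, [2, 0, 30], 0]
    - [0.45, [2, 0, 60], 0]
    - [0.45, [2, 0, 71], 0]
    - [0.45, [2, 0, 71], 0]

```text
time: 28.3
position: [0.4643, -0.014, 0.0596]
ee_rot: [[-0.523, -0.853, -0.0], [-0.853, 0.523, -0.0], [0.0, 0.0, -1.0]]
wrist_force: [-2.0, -0.8, -0.4]
width: 0.0384
gripper_force: 0.0
```

step_arm:
  increments:
    - [0.0, [0, 0, 0], 0]
    - [0.0, [0, 0, 0], 0]
    - [0.0, [0, 0, 0], 0]
    - [0.0, [0, 0, 0], 0]
  newtons: 30

```text
time: 28.8
position: [0.4618, -0.0127, 0.0603]
ee_rot: [[-0.521, -0.853, -0.003], [-0.853, 0.521, 0.001], [0.001, 0.003, -1.0]]
wrist_force: [-5.3, 4.5, 6.1]
width: 0.0164
gripper_force: 29.1
```

```bash
cat > arc.py <<'E'
from h import *
o=status.get_obs();R=np.array(o['ee_rot']);p=o['position'];y=-.0626;c,s=np.cos(y),np.sin(y)
q=np.array([.6114,-.0638]);pv=q+[c*-.0956,s*-.0956]
v=p[:2]-pv; print('pos',p,'r',np.hypot(*v),'lever',np.arctan2(v[1],v[0])%(2*np.pi)-(np.pi-.61+y),'w',o['width'],'F',o['wrist_force'])
for a in np.arange(-1.4,1.41,.1):
    d=np.array([np.cos(a)*v[0]-np.sin(a)*v[1],np.sin(a)*v[0]+np.cos(a)*v[1]])-v
    print(round(a,1),(R.T@np.r_[d,0]*1000).round(1)[:2],end=' ')
E
python3 arc.py
```

```text
pos [ 0.46178797 -0.01271866  0.06034602] r 0.07050982331191336 lever -0.021425924952851005 w 0.016373150709831603 F [-5.33479167  4.49473584  6.09120731]
-1.4 [-60.3 -68. ] -1.3 [-59.7 -61. ] -1.2 [-58.5 -54. ] -1.1 [-56.6 -47.2] -1.0 [-54.  -40.7] -0.9 [-50.8 -34.4] -0.8 [-46.9 -28.5] -0.7 [-42.5 -23. ] -0.6 [-37.6 -18. ] -0.5 [-32.2 -13.4] -0.4 [-26.4  -9.5] -0.3 [-20.2  -6.1] -0.2 [-13.7  -3.4] -0.1 [-6.9 -1.4] 0.0 [0. 0.] 0.1 [7.  0.7] 0.2 [14.1  0.6] 0.3 [21.1 -0.1] 0.4 [28.  -1.5] 0.5 [34.7 -3.6] 0.6 [41.2 -6.4] 0.7 [47.3 -9.8] 0.8 [ 53.1 -13.8] 0.9 [ 58.5 -18.4] 1.0 [ 63.4 -23.5] 1.1 [ 67.8 -29. ] 1.2 [ 71.5 -35. ] 1.3 [ 74.7 -41.3] 1.4 [ 77.2 -47.8]
```

step_arm:
  increments:
    - [0.0, [14, 0.6, 0], 0]
    - [0.0, [28, -1.5, 0], 0]
    - [0.0, [41, -6.5, 0], 0]
    - [0.0, [53, -14, 0], 0]
    - [0.0, [53, -14, 0], 0]

```text
time: 29.42
position: [0.444, -0.0672, 0.0602]
ee_rot: [[-0.523, -0.853, -0.007], [-0.853, 0.523, -0.001], [0.004, 0.006, -1.0]]
wrist_force: [-7.6, 1.3, 8.3]
width: 0.0162
gripper_force: 29.7
```

```bash
python3 arc.py; python3 go.py 0 0 0
```

```text
pos [ 0.44401041 -0.06720073  0.0602066 ] r 0.0725856497215071 lever 0.8022081969912978 w 0.016236885339096604 F [-7.5856419   1.25271577  8.305796  ]
-1.4 [-93.5  -1.9] -1.3 [-87.8   2.6] -1.2 [-81.7   6.5] -1.1 [-75.2   9.8] -1.0 [-68.5  12.4] -0.9 [-61.5  14.4] -0.8 [-54.3  15.6] -0.7 [-47.1  16.1] -0.6 [-39.8  15.9] -0.5 [-32.7  15. ] -0.4 [-25.6  13.3] -0.3 [-18.7  11. ] -0.2 [-12.1   7.9] -0.1 [-5.9  4.3] 0.0 [ 0. -0.] 0.1 [ 5.4 -4.8] 0.2 [ 10.3 -10.2] 0.3 [ 14.6 -16. ] 0.4 [ 18.4 -22.2] 0.5 [ 21.5 -28.8] 0.6 [ 23.9 -35.6] 0.7 [ 25.6 -42.7] 0.8 [ 26.7 -49.8] 0.9 [ 27.  -57.1] 1.0 [ 26.5 -64.3] 1.1 [ 25.4 -71.5] 1.2 [ 23.5 -78.5] 1.3 [ 21.  -85.3] 1.4 [ 17.8 -91.8] t 29.43 pos [ 0.444  -0.0672  0.0602] yaw 148.5 width 0.0162 F [-7.6  1.3  8.3] j7 137.9
shift mm [174.5 413.3  63.4] turn -0.0
```

step_arm:
  increments:
    - [0.0, [9, -11, 0], 0]
    - [0.0, [16, -21, 0], 0]
    - [0.0, [19, -27, 0], 0]
    - [0.0, [19, -27, 0], 0]

```text
time: 29.92
position: [0.453, -0.0989, 0.0597]
ee_rot: [[-0.524, -0.852, -0.015], [-0.852, 0.524, -0.002], [0.01, 0.012, -1.0]]
wrist_force: [-12.7, -2.5, 9.1]
width: 0.0162
gripper_force: 30.4
```

```bash
python3 arc.py
```

```text
pos [ 0.45297745 -0.09891414  0.0596646 ] r 0.07522644098273215 lever 1.2505180219821947 w 0.01618218234962852 F [-12.71846886  -2.46946855   9.12729792]
-1.4 [-88.1  40.3] -1.3 [-80.8  42. ] -1.2 [-73.3  42.9] -1.1 [-65.8  43. ] -1.0 [-58.3  42.4] -0.9 [-50.9  41.1] -0.8 [-43.7  39. ] -0.7 [-36.7  36.3] -0.6 [-30.   32.8] -0.5 [-23.7  28.7] -0.4 [-17.9  23.9] -0.3 [-12.5  18.7] -0.2 [-7.7 12.9] -0.1 [-3.5  6.6] 0.0 [ 0. -0.] 0.1 [ 2.9 -6.9] 0.2 [  5.  -14.2] 0.3 [  6.5 -21.5] 0.4 [  7.2 -29. ] 0.5 [  7.1 -36.5] 0.6 [  6.3 -44. ] 0.7 [  4.7 -51.4] 0.8 [  2.4 -58.5] 0.9 [ -0.5 -65.4] 1.0 [ -4.2 -72. ] 1.1 [ -8.5 -78.2] 1.2 [-13.4 -83.9] 1.3 [-18.8 -89.1] 1.4 [-24.8 -93.7]
```

step_arm:
  increments:
    - [0.0, [0, 0, 0], 0]
    - [0.0, [0, 0, 0], 0]
    - [0.0, [0, 0, 0], 0]
    - [0.0, [0, 0, 0], 0]
    - [0.0, [0, 0, 0], 0]

```text
time: 30.55
position: [0.453, -0.0989, 0.0597]
ee_rot: [[-0.523, -0.852, -0.015], [-0.852, 0.524, -0.003], [0.01, 0.012, -1.0]]
wrist_force: [-13.0, -3.2, 9.5]
width: 0.0156
gripper_force: 30.4
```

step_arm:
  increments:
    - [0.0, [0, 0, 0], 0]
    - [0.0, [0, 0, 0], 0]
    - [0.0, [0, 0, 0], 0]
    - [0.0, [0, 0, 0], 0]
    - [0.0, [0, 0, 0], 0]

```text
time: 31.18
position: [0.453, -0.0989, 0.0597]
ee_rot: [[-0.523, -0.852, -0.015], [-0.852, 0.524, -0.003], [0.01, 0.012, -1.0]]
wrist_force: [-14.1, -3.6, 8.7]
width: 0.0162
gripper_force: 30.4
```

step_arm:
  increments:
    - [0.0, [0, 0, 0], 0]
    - [0.0, [0, 0, 0], 0]
    - [0.0, [0, 0, 0], 0]
    - [0.0, [0, 0, 0], 0]
    - [0.0, [0, 0, 0], 0]

```text
time: 31.8
position: [0.453, -0.0989, 0.0597]
ee_rot: [[-0.523, -0.852, -0.015], [-0.852, 0.524, -0.003], [0.01, 0.011, -1.0]]
wrist_force: [-12.9, -4.3, 9.2]
width: 0.0164
gripper_force: 30.4
```

```bash
python3 - <<'E'
from h import *
a=grab('top');b=grab('scene')
f=lambda d,x,y:cv2.resize(d['frame'][y:y+160,x:x+130,::-1],None,fx=3,fy=3,interpolation=cv2.INTER_CUBIC)
cv2.imwrite('pics/g6.png',np.hstack([f(a,275,165),f(b,285,190)]))
import subprocess
# plate shift against arrested reference
for n,d,c in(('scene',b,(395,222)),('scene',b,(320,190)),('top',a,(300,185))):
    from tm import track; print(n,c,track(d,f'pics/{n}0.png',*c,h=9,s=12))
E
```

```text
scene (395, 222) (0.87, (-6, 12))
scene (320, 190) (0.9, (0, -1))
top (300, 185) (0.53, (4, -1))
```

View pics/g6.png

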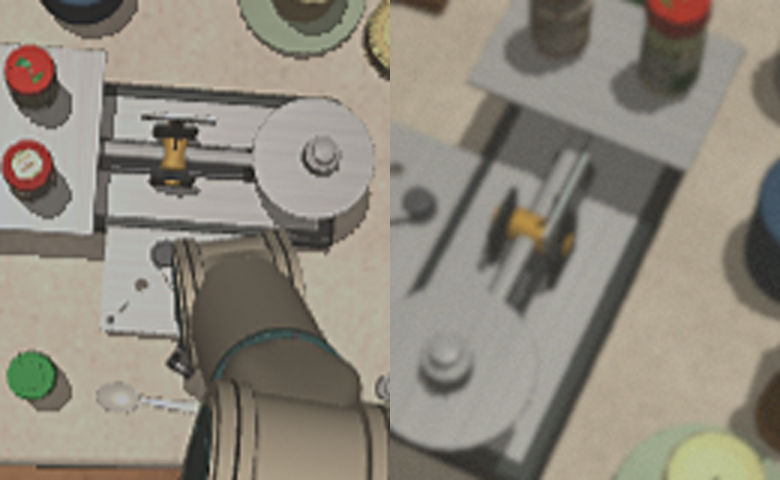

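The jars stand on the plate, the weight is on the pan and the beam looks level. Wait a little longer, then swing back.

step_arm:
  increments:
    - [0.0, [0, 0, 0], 0]
    - [0.0, [0, 0, 0], 0]
    - [0.0, [0, 0, 0], 0]
    - [0.0, [0, 0, 0], 0]
    - [0.0, [0, 0, 0], 0]

```text
time: 32.52
position: [0.453, -0.0989, 0.0597]
ee_rot: [[-0.523, -0.852, -0.015], [-0.852, 0.524, -0.003], [0.01, 0.012, -1.0]]
wrist_force: [-14.1, -3.4, 8.9]
width: 0.0159
gripper_force: 30.4
```

step_arm:
  increments:
    - [0.0, [0, 0, 0], 0]
    - [0.0, [0, 0, 0], 0]
    - [0.0, [0, 0, 0], 0]
    - [0.0, [0, 0, 0], 0]
    - [0.0, [0, 0, 0], 0]

```text
time: 33.15
position: [0.453, -0.0989, 0.0597]
ee_rot: [[-0.523, -0.852, -0.015], [-0.852, 0.524, -0.003], [0.01, 0.012, -1.0]]
wrist_force: [-12.8, -3.8, 9.2]
width: 0.0159
gripper_force: 30.4
```

```bash
python3 go.py .4612 -.0127 .06; python3 - <<'E'
from h import *
o=status.get_obs();R=np.array(o['ee_rot']);y=-.0626;c,s=np.cos(y),np.sin(y)
for L in(1.0,.8,.6,.4,.2,0,-.03):
    t=np.pi-.61+L; x,yy=-.0956+.071*np.cos(t),.071*np.sin(t)
    P=np.array([.6114+c*x-s*yy,-.0638+s*x+c*yy,.0597]); print(L,P,(R.T@(P-o['position'])*1000).round(1))
E
```

```text
t 33.15 pos [ 0.453  -0.0989  0.0597] yaw 148.4 width 0.0159 F [-12.8  -3.8   9.2] j7 141.0
shift mm [-77.7  38.1  -0.7] turn -0.0
1.0 [ 0.44875866 -0.08065169  0.0597    ] [-13.3  13.2   0. ]
0.8 [ 0.44556267 -0.0668403   0.0597    ] [-23.4  23.1   0. ]
0.6 [ 0.44517429 -0.05266927  0.0597    ] [-35.3  30.9  -0. ]
0.4 [ 0.44760899 -0.03870357  0.0597    ] [-48.5  36.1  -0.1]
0.2 [ 0.45276972 -0.02549995  0.0597    ] [-62.4  38.6  -0.2]
0 [ 0.46045074 -0.0135848   0.0597    ] [-76.6  38.3  -0.4]
-0.03 [ 0.46180257 -0.01193886  0.0597    ] [-78.7  38.   -0.4]
```

step_arm:
  increments:
    - [0.0, [-13, 13, 0], 0]
    - [0.0, [-23, 23, 0], 0]
    - [0.0, [-35, 31, 0], 0]
    - [0.0, [-48, 36, 0], 0]
    - [0.0, [-62, 39, 0], 0]

```text
time: 33.78
position: [0.4535, -0.0259, 0.0596]
ee_rot: [[-0.525, -0.851, -0.013], [-0.851, 0.526, -0.004], [0.01, 0.009, -1.0]]
wrist_force: [-8.5, -3.4, 3.6]
width: 0.0164
gripper_force: 31.0
```

```bash
python3 arc.py|head -1; python3 go.py .4625 -.0105 .06
```

```text
pos [ 0.4535412  -0.02593477  0.05962334] r 0.07011516308830369 lever 0.20051324966035144 w 0.016391720940316573 F [-8.50340767 -3.40309254  3.62391663]
t 33.77 pos [ 0.4535 -0.0259  0.0596] yaw 148.3 width 0.0164 F [-8.5 -3.4  3.6] j7 133.8
shift mm [-17.8   0.5  -0.5] turn -0.0
```

step_arm:
  increments:
    - [0.0, [-9, 0, 0], 0]
    - [0.0, [-18, 0, 0], 0]
    - [0.0, [-20, 0, 0], 0]
    - [0.0, [-20, 0, 0], 0]

```text
time: 34.28
position: [0.4631, -0.0104, 0.0595]
ee_rot: [[-0.525, -0.851, -0.015], [-0.851, 0.525, -0.006], [0.012, 0.01, -1.0]]
wrist_force: [-11.7, -6.1, 6.8]
width: 0.0161
gripper_force: 31.2
```

```bash
python3 arc.py|head -1
```

```text
pos [ 0.46311706 -0.01039194  0.05951138] r 0.07102546144109102 lever -0.05858499468002121 w 0.016088244425362982 F [-11.73623115  -6.14637255   6.76746714]
```

step_arm:
  increments:
    - [0.0, [0, 0, 0], 0]
    - [0.0, [0, 0, 0], 0]
    - [0.45, [0, 0, 0], 0]
    - [0.45, [0, 0, 0], 0]
    - [0.45, [0, 0, 0], 0]

```text
time: 34.9
position: [0.472, -0.0062, 0.0598]
ee_rot: [[-0.522, -0.853, 0.002], [-0.853, 0.522, 0.0], [-0.001, -0.001, -1.0]]
wrist_force: [0.6, -0.7, -0.4]
width: 0.0382
gripper_force: 0.0
```

step_arm:
  increments:
    - [0.45, [0, 0, -20], 0]
    - [0.45, [0, 0, -70], 0]
    - [0.45, [0, 0, -130], 0]
    - [0.45, [0, 0, -190], 0]
    - [0.45, [0, 0, -230], 0]

```text
time: 35.52
position: [0.4719, -0.0063, 0.2926]
ee_rot: [[-0.522, -0.853, 0.004], [-0.853, 0.522, 0.0], [-0.002, -0.004, -1.0]]
wrist_force: [1.3, 0.2, -0.1]
width: 0.0387
gripper_force: 0.0
```

```bash
python3 - <<'E'
from h import *
b=grab('scene');a=grab('top')
cv2.imwrite('pics/g7.png',np.hstack([cv2.resize(b['frame'][130:330,230:380,::-1],None,fx=2.6,fy=2.6,interpolation=cv2.INTER_CUBIC),cv2.resize(a['frame'][160:360,280:430,::-1],None,fx=2.6,fy=2.6,interpolation=cv2.INTER_CUBIC)]))
E
python3 go.py .579 .071 .29 86.2
python3 jars.py
```

```text
t 35.62 pos [ 0.474  -0.0062  0.2939] yaw 148.5 width 0.0387 F [ 1.   0.6 -0. ] j7 139.8
shift mm [-120.6  -49.2    5. ] turn 1.088
top [284.3 188.1] [277, 181, 16, 15, 197] [0.6856 0.0772 0.104 ] [0.6867 0.0768 0.1   ]
top [283.5 220.1] [276, 212, 17, 16, 126] [0.5931 0.0776 0.104 ] [0.5954 0.0764 0.1   ]
scene [342.1 178.3] [333, 170, 19, 15, 100] [0.5537 0.1458 0.104 ] [0.5512 0.152  0.1   ]
scene [380.7 189. ] [371, 181, 20, 17, 279] [0.6471 0.1502 0.104 ] [0.6461 0.1529 0.1   ]
```

View pics/g7.png

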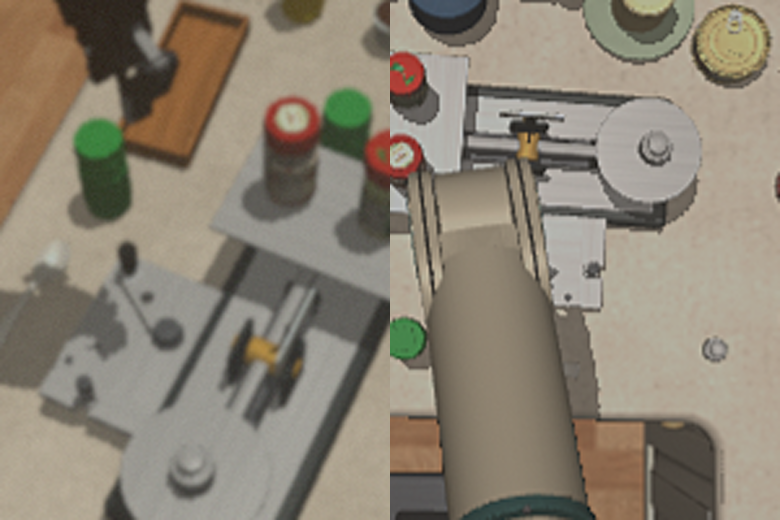

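The lever is back at the goods side, with the knob at crop (127,258) as at the start; the pin is in the notch and the weight on the pan. Now the jars go to the tray.

step_arm:
  increments:
    - [1.0, [-120, -49, 0], 1.09]
    - [1.0, [-120, -49, 0], 1.09]
    - [1.0, [-120, -49, 0], 1.09]
    - [1.0, [-120, -49, 0], 1.09]
    - [1.0, [-120, -49, 0], 1.09]

```text
time: 36.35
position: [0.5745, 0.0703, 0.2868]
ee_rot: [[-0.997, -0.078, -0.004], [-0.078, 0.997, -0.001], [0.004, -0.001, -1.0]]
wrist_force: [-0.1, 0.2, 0.4]
width: 0.0854
gripper_force: 0.0
```

step_arm:
  increments:
    - [1.0, [0, 0, 0], 0.16]
    - [1.0, [0, 0, 0], 0.16]
    - [1.0, [0, 0, 0], 0.16]

```text
time: 36.72
position: [0.575, 0.0702, 0.2882]
ee_rot: [[-0.997, 0.073, -0.002], [0.073, 0.997, -0.0], [0.002, -0.001, -1.0]]
wrist_force: [-0.4, 0.1, -0.9]
width: 0.0853
gripper_force: 0.0
```

```bash
python3 go.py .579 .071 .199 86.2
```

```text
t 36.73 pos [0.575  0.0702 0.2882] yaw 85.8 width 0.0853 F [-0.4  0.1 -0.9] j7 76.3
shift mm [-4.1  1.1 89.2] turn -0.007
```

step_arm:
  increments:
    - [1.0, [-4, 1, 35], 0]
    - [1.0, [-4, 1, 70], 0]
    - [1.0, [-4, 1, 87], 0]
    - [1.0, [-4, 1, 87], 0]
    - [1.0, [-4, 1, 87], 0]

```text
time: 37.35
position: [0.5801, 0.0708, 0.2029]
ee_rot: [[-0.997, 0.076, 0.001], [0.076, 0.997, 0.0], [-0.001, 0.0, -1.0]]
wrist_force: [1.3, -0.4, 0.0]
width: 0.0852
gripper_force: 0.0
```

step_arm:
  increments:
    - [0.0, [0, 0, 0], 0]
    - [0.0, [0, 0, 0], 0]
    - [0.0, [0, 0, 0], 0]
    - [0.0, [0, 0, 0], 0]
  newtons: 30

```text
time: 37.85
position: [0.5798, 0.0708, 0.2027]
ee_rot: [[-0.997, 0.076, 0.001], [0.076, 0.997, 0.0], [-0.001, 0.0, -1.0]]
wrist_force: [-0.9, -0.5, 1.2]
width: 0.0433
gripper_force: 32.3
```

step_arm:
  increments:
    - [0.0, [0, 0, -10], 0]
    - [0.0, [0, 0, -30], 0]
    - [0.0, [0, 0, -50], 0]
    - [0.0, [0, 0, -50], 0]

```text
time: 38.35
position: [0.5806, 0.071, 0.254]
ee_rot: [[-0.997, 0.076, 0.004], [0.076, 0.997, 0.001], [-0.003, 0.001, -1.0]]
wrist_force: [0.5, 0.2, -1.3]
width: 0.0436
gripper_force: 32.2
```

```bash
python3 go.py .4055 .2690 .25 86.2
```

```text
t 38.35 pos [0.5806 0.071  0.254 ] yaw 85.6 width 0.0436 F [ 0.5  0.2 -1.3] j7 76.2
shift mm [189.7 184.1   3.5] turn -0.01
```

step_arm:
  increments:
    - [0.0, [35, 34, 0], 0]
    - [0.0, [78, 75, 0], 0]
    - [0.0, [120, 117, 0], 0]
    - [0.0, [160, 155, 0], 0]
    - [0.0, [190, 184, 0], 0]

```text
time: 38.98
position: [0.4017, 0.2703, 0.2517]
ee_rot: [[-0.997, 0.074, -0.001], [0.074, 0.997, -0.0], [0.001, -0.0, -1.0]]
wrist_force: [0.6, 0.3, -0.8]
width: 0.0433
gripper_force: 32.1
```

```bash
python3 go.py .4055 .2690 .11 86.2
```

```text
t 38.98 pos [0.4017 0.2703 0.2517] yaw 85.8 width 0.0433 F [ 0.6  0.3 -0.8] j7 47.7
shift mm [ -4.1  -1.  141.7] turn -0.008
```

step_arm:
  increments:
    - [0.0, [-4, -1, 40], 0]
    - [0.0, [-4, -1, 85], 0]
    - [0.0, [-4, -1, 125], 0]
    - [0.0, [-4, -1, 145], 0]
    - [0.0, [-4, -1, 150], 0]

```text
time: 39.6
position: [0.4068, 0.2666, 0.1006]
ee_rot: [[-0.997, 0.076, -0.003], [0.076, 0.997, -0.002], [0.003, -0.002, -1.0]]
wrist_force: [0.3, -0.8, -0.1]
width: 0.0432
gripper_force: 32.2
```

```bash
python3 go.py .4055 .2690 .0895 86.2; python3 - <<'E'
from h import *
b=grab('scene')
cv2.imwrite('pics/g8.png',cv2.resize(b['frame'][90:230,240:400,::-1],None,fx=4,fy=4,interpolation=cv2.INTER_CUBIC))
E
```

```text
t 39.6 pos [0.4068 0.2666 0.1006] yaw 85.6 width 0.0432 F [ 0.3 -0.8 -0.1] j7 47.4
shift mm [ 1.4  2.3 11.1] turn -0.01
```

View pics/g8.png

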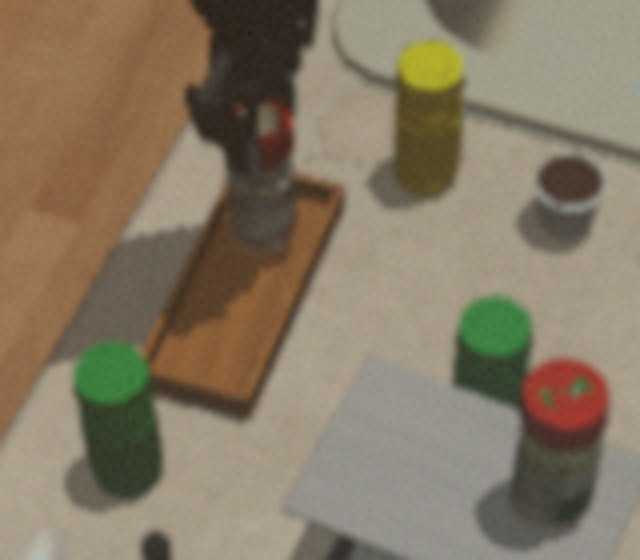

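The jar hangs over the tray, its bottom at (260,240), inside the walls. Lowering.

step_arm:
  increments:
    - [0.0, [0, 0, 5], 0]
    - [0.0, [0, 0, 8], 0]
    - [0.0, [0, 0, 9], 0]
    - [0.0, [0, 0, 9], 0]

```text
time: 40.15
position: [0.4082, 0.2676, 0.0936]
ee_rot: [[-0.997, 0.076, 0.0], [0.076, 0.997, 0.0], [-0.0, 0.0, -1.0]]
wrist_force: [-0.4, -0.1, -0.7]
width: 0.0439
gripper_force: 32.2
```

step_arm:
  increments:
    - [0.0, [0, 0, 0.7], 0]
    - [0.0, [0, 0, 1.4], 0]
    - [0.0, [0, 0, 1.4], 0]

```text
time: 40.52
position: [0.408, 0.2674, 0.0919]
ee_rot: [[-0.997, 0.076, -0.0], [0.076, 0.997, -0.0], [0.0, -0.0, -1.0]]
wrist_force: [-0.2, -1.0, -1.5]
width: 0.0434
gripper_force: 32.2
```

step_arm:
  increments:
    - [0.0, [0, 0, 0.8], 0]
    - [0.0, [0, 0, 1.6], 0]
    - [0.0, [0, 0, 1.6], 0]

```text
time: 40.9
position: [0.408, 0.2674, 0.0903]
ee_rot: [[-0.997, 0.076, -0.0], [0.076, 0.997, 0.0], [0.0, 0.0, -1.0]]
wrist_force: [0.4, 0.4, 0.0]
width: 0.0434
gripper_force: 32.3
```

step_arm:
  increments:
    - [0.0, [0, 0, 0.6], 0]
    - [0.0, [0, 0, 1], 0]
    - [0.0, [0, 0, 1], 0]

```text
time: 41.28
position: [0.4082, 0.2675, 0.0903]
ee_rot: [[-0.997, 0.076, 0.001], [0.076, 0.997, 0.0], [-0.001, 0.0, -1.0]]
wrist_force: [-1.5, -0.7, 10.4]
width: 0.0434
gripper_force: 33.3
```

step_arm:
  increments:
    - [0.6, [0, 0, -0.5], 0]
    - [0.8, [0, 0, -0.5], 0]
    - [1.0, [0, 0, -0.5], 0]
    - [1.0, [0, 0, -0.5], 0]

```text
time: 41.78
position: [0.408, 0.2674, 0.0897]
ee_rot: [[-0.997, 0.076, -0.0], [0.076, 0.997, -0.0], [0.0, -0.0, -1.0]]
wrist_force: [-0.9, -0.2, -0.4]
width: 0.0855
gripper_force: 0.0
```

step_arm:
  increments:
    - [1.0, [0, 0, -20], 0]
    - [1.0, [0, 0, -70], 0]
    - [1.0, [0, 0, -130], 0]
    - [1.0, [0, 0, -190], 0]
    - [1.0, [0, 0, -200], 0]

```text
time: 42.4
position: [0.4099, 0.2688, 0.2938]
ee_rot: [[-0.997, 0.076, 0.007], [0.076, 0.997, 0.005], [-0.006, 0.005, -1.0]]
wrist_force: [0.3, -0.2, -0.2]
width: 0.0858
gripper_force: 0.0
```

```bash
python3 jars.py;python3 go.py .663 .0685 .29 86.2
```

```text
top [284.3 187.9] [277, 181, 16, 15, 191] [0.6862 0.0772 0.104 ] [0.6867 0.0768 0.1   ]
scene [305.7 126.4] [298, 120, 15, 11, 58] [0.4122 0.2618 0.104 ] [0.4072 0.2687 0.1   ]
scene [380.9 188.7] [371, 181, 20, 17, 272] [0.6473 0.1512 0.104 ] [0.6461 0.1529 0.1   ]
t 42.5 pos [0.4084 0.2677 0.2907] yaw 85.6 width 0.0855 F [-0.8  0.2  0.3] j7 48.4
shift mm [-269.1 -179.2    0.9] turn -0.01
```

step_arm:
  increments:
    - [1.0, [-269, -179, 0], 0]
    - [1.0, [-269, -179, 0], 0]
    - [1.0, [-269, -179, 0], 0]
    - [1.0, [-269, -179, 0], 0]
    - [1.0, [-269, -179, 0], 0]

```text
time: 43.12
position: [0.6545, 0.0736, 0.2866]
ee_rot: [[-0.997, 0.076, -0.005], [0.076, 0.997, -0.0], [0.005, -0.001, -1.0]]
wrist_force: [1.6, 1.4, 0.1]
width: 0.0854
gripper_force: 0.0
```

```bash
python3 go.py .663 .0685 .202 86.2
```

```text
t 43.12 pos [0.6545 0.0736 0.2866] yaw 85.6 width 0.0854 F [1.6 1.4 0.1] j7 77.8
shift mm [-9.3 -4.4 84.5] turn -0.01
```

step_arm:
  increments:
    - [1.0, [-7, -3, 20], 0]
    - [1.0, [-7, -3, 40], 0]
    - [1.0, [-7, -3, 40], 0]
    - [1.0, [-7, -3, 40], 0]

```text
time: 43.62
position: [0.6604, 0.0722, 0.2492]
ee_rot: [[-0.997, 0.075, -0.001], [0.075, 0.997, 0.0], [0.001, 0.0, -1.0]]
wrist_force: [0.9, 0.0, -0.5]
width: 0.0855
gripper_force: 0.0
```

```bash
python3 go.py .663 .0685 .202 86.2
```

```text
t 43.62 pos [0.6604 0.0722 0.2492] yaw 85.7 width 0.0855 F [ 0.9  0.  -0.5] j7 78.0
shift mm [-2.9 -3.5 47.2] turn -0.009
```

step_arm:
  increments:
    - [1.0, [-2, -4, 25], 0]
    - [1.0, [-2, -4, 42], 0]
    - [1.0, [-2, -4, 45], 0]
    - [1.0, [-2, -4, 45], 0]

```text
time: 44.12
position: [0.6629, 0.0677, 0.2052]
ee_rot: [[-0.997, 0.076, 0.001], [0.076, 0.997, 0.0], [-0.001, 0.0, -1.0]]
wrist_force: [0.5, 0.6, 0.4]
width: 0.0853
gripper_force: 0.0
```

step_arm:
  increments:
    - [0.0, [0, 0, 0], 0]
    - [0.0, [0, 0, 0], 0]
    - [0.0, [0, 0, 0], 0]
    - [0.0, [0, 0, 0], 0]
  newtons: 30

```text
time: 44.62
position: [0.6629, 0.0675, 0.2051]
ee_rot: [[-0.997, 0.076, 0.001], [0.076, 0.997, 0.0], [-0.001, 0.0, -1.0]]
wrist_force: [-0.5, 0.5, 0.7]
width: 0.0435
gripper_force: 31.5
```

step_arm:
  increments:
    - [0.0, [0, 0, -10], 0]
    - [0.0, [0, 0, -30], 0]
    - [0.0, [0, 0, -50], 0]
    - [0.0, [0, 0, -50], 0]

```text
time: 45.12
position: [0.6638, 0.0673, 0.2568]
ee_rot: [[-0.997, 0.076, 0.004], [0.076, 0.997, 0.0], [-0.004, 0.001, -1.0]]
wrist_force: [1.3, -0.3, -2.1]
width: 0.0432
gripper_force: 31.3
```

```bash
python3 go.py .410 .1690 .25 86.2
```

```text
t 45.12 pos [0.6638 0.0673 0.2568] yaw 85.6 width 0.0432 F [ 1.3 -0.3 -2.1] j7 78.4
shift mm [260.9  82.    5.9] turn -0.01
```

step_arm:
  increments:
    - [0.0, [45, 14, 0], 0]
    - [0.0, [98, 31, 0], 0]
    - [0.0, [152, 48, 0], 0]
    - [0.0, [206, 65, 0], 0]
    - [0.0, [258, 82, 0], 0]

```text
time: 45.75
position: [0.4093, 0.1691, 0.2543]
ee_rot: [[-0.997, 0.076, -0.001], [0.076, 0.997, -0.0], [0.001, -0.0, -1.0]]
wrist_force: [0.2, 0.8, -1.1]
width: 0.0434
gripper_force: 31.3
```

```bash
python3 go.py .410 .1690 .10 86.2
```

```text
t 45.75 pos [0.4093 0.1691 0.2543] yaw 85.6 width 0.0434 F [ 0.2  0.8 -1.1] j7 59.7
shift mm [ -0.8  -0.  154.3] turn -0.01
```

step_arm:
  increments:
    - [0.0, [0, 0, 45], 0]
    - [0.0, [0, 0, 95], 0]
    - [0.0, [0, 0, 135], 0]
    - [0.0, [0, 0, 152], 0]
    - [0.0, [0, 0, 155], 0]

```text
time: 46.38
position: [0.4105, 0.1682, 0.0984]
ee_rot: [[-0.997, 0.076, -0.003], [0.076, 0.997, -0.001], [0.003, -0.002, -1.0]]
wrist_force: [0.1, -0.2, -0.9]
width: 0.0433
gripper_force: 31.3
```

step_arm:
  increments:
    - [0.0, [0, 0, 0], 0]
    - [0.0, [0, 0, 0], 0]

```text
time: 46.62
position: [0.4123, 0.169, 0.1006]
ee_rot: [[-0.997, 0.076, 0.002], [0.076, 0.997, 0.001], [-0.001, 0.001, -1.0]]
wrist_force: [0.3, 0.7, -1.2]
width: 0.043
gripper_force: 31.3
```

step_arm:
  increments:
    - [0.0, [0, 0, 3], 0]
    - [0.0, [0, 0, 5], 0]
    - [0.0, [0, 0, 6], 0]
    - [0.0, [0, 0, 6], 0]

```text
time: 47.12
position: [0.4116, 0.1687, 0.0937]
ee_rot: [[-0.997, 0.076, -0.0], [0.076, 0.997, -0.0], [0.0, -0.0, -1.0]]
wrist_force: [0.2, 0.7, -0.5]
width: 0.0433
gripper_force: 31.3
```

step_arm:
  increments:
    - [0.0, [0, 0, 0.8], 0]
    - [0.0, [0, 0, 1.6], 0]
    - [0.0, [0, 0, 1.6], 0]

```text
time: 47.5
position: [0.4117, 0.1688, 0.0922]
ee_rot: [[-0.997, 0.076, 0.0], [0.076, 0.997, 0.0], [-0.0, 0.0, -1.0]]
wrist_force: [-0.5, 0.4, 0.3]
width: 0.0434
gripper_force: 31.4
```

step_arm:
  increments:
    - [0.0, [0, 0, 0.5], 0]
    - [0.0, [0, 0, 0.8], 0]
    - [0.0, [0, 0, 0.8], 0]

```text
time: 47.88
position: [0.4121, 0.1689, 0.092]
ee_rot: [[-0.997, 0.076, 0.001], [0.076, 0.997, 0.0], [-0.001, 0.001, -1.0]]
wrist_force: [-0.2, -1.1, 7.4]
width: 0.0434
gripper_force: 32.1
```

step_arm:
  increments:
    - [0.6, [0, 0, -0.5], 0]
    - [0.8, [0, 0, -0.5], 0]
    - [0.9, [0, 0, -0.5], 0]
    - [0.9, [0, 0, -0.5], 0]

```text
time: 48.38
position: [0.4116, 0.1687, 0.0918]
ee_rot: [[-0.997, 0.076, -0.0], [0.076, 0.997, -0.0], [0.0, -0.0, -1.0]]
wrist_force: [0.0, 0.0, 0.3]
width: 0.0768
gripper_force: 0.0
```

step_arm:
  increments:
    - [0.9, [0, 0, -20], 0]
    - [0.9, [0, 0, -70], 0]
    - [0.9, [0, 0, -130], 0]
    - [0.9, [0, 0, -190], 0]
    - [0.9, [0, 0, -220], 0]

```text
time: 49.0
position: [0.4126, 0.1692, 0.3152]
ee_rot: [[-0.997, 0.076, 0.004], [0.076, 0.997, 0.002], [-0.004, 0.003, -1.0]]
wrist_force: [1.0, 0.1, -0.0]
width: 0.0767
gripper_force: 0.0
```

```bash
python3 - <<'E'
from h import *
b=grab('scene')
cv2.imwrite('pics/g9.png',cv2.resize(b['frame'][90:340,200:450,::-1],None,fx=2.4,fy=2.4,interpolation=cv2.INTER_CUBIC))
E
python3 jars.py; python3 go.py .41 .169 .3
```

```text
scene [304.6 126. ] [297, 120, 16, 11, 58] [0.4091 0.2621 0.104 ] [0.406  0.2683 0.1   ]
scene [291.7 152.3] [283, 145, 18, 17, 192] [0.4129 0.1734 0.104 ] [0.4118 0.1742 0.1   ]
t 49.15 pos [0.4123 0.169  0.3131] yaw 85.6 width 0.0769 F [ 0.3 -0.4  0.3] j7 59.9
shift mm [ 2.3 -0.2 13.1] turn -0.0
```

View pics/g9.png

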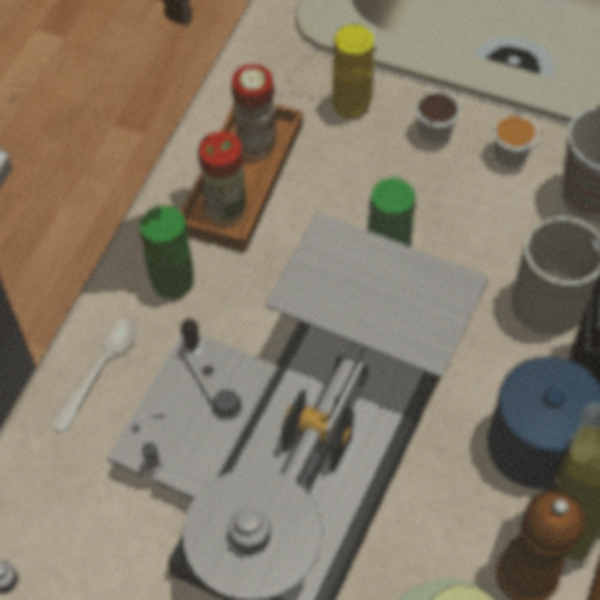

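Both jars stand upright in the tray at (255,110) and (222,175), the pin hangs in the notch at (150,455), the weight is on the pan at (250,527), and the lever is arrested. Handing in.

```bash
python3 -c "
from rig import order
print(order.finish_job())"
```

```text
the job is handed in; nothing more can be done
None
```

I check-weighed the two red-lidded jars against the 200 g weight and handed the job in at about 49 s. The beam looked level when freed, and the last picture shows both jars upright in the tray, the weight on its pan, the lever arrested and the pin in the notch; the hand-in returned no verdict.

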